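# Press a bush home: slide the plate under the ram of a hand press

## Task

Press the bush that stands proud of the aluminium plate fully home with the hand press. First take the tape measure off the press bed, where it is in the way, and stand it upright on the bench beside the bed; then, without lifting or tipping the plate (the bush is only hand-set in its hole), slide the plate back square against the fence and along it until the bush is centred under the ram, swing the bail handle all the way down so that the bush sits flush, and let the handle return to the top, leaving the plate where it is. Do not disturb the spray can or the bearing ring beside the press.

Things in the scene. Friction and masses are not known exactly. Their poses are not given: they have to be found in the camera images.
- press: grey hand press fixed to the bench; its place and yaw vary. Origin: on the bench top (z = 0) straight below the ram's axis; x points to the back (away from the robot), y left along the fence, z up. Its dark steel bed is flat, top 18 mm above the bench, x = -125 to 90 mm, y = -175 to 175 mm. Column behind the fence (x = 52 to 88 mm, 46 mm wide).
- head_low (a point): middle of the underside of the press head, which overhangs the bed: a grey block, in the press frame x = -28 to 88 mm, y = -25 to 25 mm, z = 125 to 235 mm; the top of the ram shows 5 mm above it when up.
- fence_mid (a point): middle of the lower front edge of the fence (on the bed, 40 mm behind the ram's axis): a straight steel bar along the press's y, 14 mm high, 330 mm long.
- clear_spot (a point): point on the bench in front of the bearing ring and beyond the bed's right end; in the press frame x = -80, y = -222 mm. The bench is free round it for 45 mm either way along the press's y and 50 mm along x. A wall stands 90 mm or more further right.
- ram_nose (a point): centre of the flat round lower face of the ram (the press's tool tip), 17 mm in diameter; 50.5 mm above the bench when the handle is at the top. It moves straight down 20 mm per radian of the handle.
- bail (a joint): swing of the bail handle, rad: 0 at the top, where a return spring holds it and brings it back when let go; 1.03 fully down at its stop, where the ram leaves the bush flush. The hinge runs along the press's y through x = 35, z = 185 mm (press frame). At 0 the arms point to the front, 0.96 rad above level; at 1.03 they are about level.
- bail_grip (a point): middle of the handle's grip bar, 100 mm from its hinge: rubber sleeve 22 mm in diameter, 60 mm long, parallel to the press's y, on two arms 36 mm either side of the middle. Moves with about 5 N at the grip, up to 13 N to press the bush in; can be pushed down from above with closed fingers that follow its arc.
- plate: loose flat aluminium plate, 110 (x) x 140 (y) x 12 mm, 0.35 to 0.6 kg, lying on the bed left or right of the ram, too wide to grip. Origin: on its underside below the bush, which is midway along y (70 mm from either end), 40 mm from the back edge and 70 mm from the front edge: with the back edge against the fence it is level with the ram. Dark slot and corner holes.
- bush_top (a point): centre of the top face of the brass bush in the plate, 19 mm in diameter with a dark bore: 6 mm proud of the plate's top at the start (18 mm above the plate's underside), at most 0.5 mm proud when home. It needs about 30 N, from the ram.
- tape_measure: pocket tape measure, 37 (x) x 73 (y) x 64 mm, 0.22 kg, standing upright on the press bed on the side of the ram where the plate is not. Origin: centre of its underside; z up when standing. Grip it across its 37 mm width.
- spray_can: spray can, 58 mm in diameter, 217 mm tall, standing beyond the left end of the bed. Origin: centre of its underside.
- bearing_ring: grey steel bearing ring, 70 mm in diameter, 30 mm high, lying on the bench beyond the right end of the bed, at the back. Origin: centre of its underside.

How it is judged:
By the outcome, as a careful person would: the job done as asked, in the order asked, and still so for the second after the job is handed in, with the robot touching nothing.
It also fails if it takes over 72 s, if anything falls off the work surface, if the arm or the gripper's body presses on something with over 40 N, if the wrist force passes 120 N, or if a joint passes its speed limit or range.

## Robot

A 7-joint arm with a two-finger parallel gripper is mounted at the origin on the work surface; the furniture and walls round the work are solid. World frame = base frame: x ahead of the robot, y to its left, z up, the work surface at z = 0. Lengths are in mm, angles in rad, forces in N, time in s.
With the tool pointing down it reaches from about 425 to 875 mm from the base axis. Payload 9.9 kg.
Tool frame: the origin (TCP) lies between the finger pads; the fingertips stand 19 mm ahead of it and the grasp point (between the pads) is the TCP; z points along the fingers, y is the line along which they close (so a half turn about z gives the same grasp; the last joint's range is limited). The gripper opens to 85 mm and grips with 20 to 120 N. Pads are 22 mm wide; open, the fingers measure 114 mm over their backs; the gripper's body (76 mm by 85 mm) begins 54 mm behind the grasp point. The pads swing forward as they close: fully open they stand 13 mm farther back than shut.
Start: joints at [-1.283, 0.576, 0.025, 1.437, -0.015, 1.129, -0.057], TCP at [245.216, 628.887, 250.289] pointing down, gripper open.
Joint ranges: [-2.76, 2.76], [-0.34, 2.15], [-1.52, 1.57], [0.19, 2.46], [-1.09, 4.23], [0.17, 1.99], [-2.82, 2.82]. Speed limits (rad/s): [2.22, 2.22, 3.01, 3.01, 3.14, 3.14, 3.14].

## Interface

Orientations are given as a unit quaternion [w, x, y, z].
In Python, from cell import * gives the robot as it stands.
- The arm moves only by the tool apply_moves, never from a script. Its argument "deltas" is a list of rows, each an object with "xyz": the shift along the tool's x, y, z in units of 40 mm (1.0 is 40 mm), a list of three; "twist": the turn about the tool's z in units of 6 degrees (1.0 is 6 degrees); "grip": the finger opening in mm, from 0 to 85.4. A call has 1 to 5 rows; each row shifts and turns the commanded pose from where the row before left it, along the tool's axes as they then stand; what a row does not reach is not made up. A row lasts 1/12 s, in which the tool goes at most 41.7 mm and 7.16 degrees, less where a joint would pass 70% of its speed; a pose out of reach is approached as far as the arm can. A call is refused whole if a number of a shift passes 1 or a number of a turn 1, either way. A call with a gripper value outside its range is refused whole. The fingers move at their own pace and stop on an object; "squeeze" is the grip in N (left out, the last holds). Time passes only in rows, so rows that do not move let the fingers close. It gives the time, the measured TCP pose, the force, the opening and the grip force at its end, in the units of the state.
- state(): the state, without advancing time (a new reading comes with each control period).
- get_image(name): name is "scene" or "side" or "wrist"; returns a dict with "img" (400x640x3 uint8, red, green, blue), "depth" (400x640 float32, mm along the optical axis (not along the pixel's ray), 0 where there is no reading), "fx", "fy", "cx", "cy" (pixels), "dist_coeffs" ([k1, k2, p1, p2, k3] as OpenCV has them; the pictures are not rectified), "R" (3x3) and "t" (3): a world point X has camera coordinates R X + t; the wrist camera has in their place "tool_from_camera" (4x4, takes a point from camera to tool coordinates, whose origin is the TCP and whose axes are the flange's). Camera axes: x right, y down, z forward; pixel columns grow to the right and rows downward; lengths in mm; the calibration is good to about 2 mm. A picture is of the moment at which its call begins: read the wrist's pose just before it.
- job_done(): hands the job in; it is judged then, once.
The state is a dict: "time": time; "joint_positions": joint angles; "qd": joint speeds; "joint_torque": joint torques, N m; "eef_pos": TCP position; "tool_rot": TCP orientation; "force": force on the tool from outside, world axes, zero at the start; "torque": the same for the moment, N m; "opening": finger opening in mm; "grasp_force": force on a finger pad.
Only numpy, scipy, OpenCV 4.12 (cv2) and the standard library are available. Lean on these libraries where they do the work, as an engineer would, in place of code of your own. Each camera call takes 0.05 s, during which the arm holds its last target. There are 200 camera calls.

## Working session

There is one attempt and no reset: what is moved stays moved. The work goes in short steps, Python scripts to look and compute and a tool call to move; the robot and the scene stay as the last step left them, time stands still between calls to the robot, and variables do not carry over. Pictures are saved under pics/ and viewed, at most 10 in all, crops included, and the job is handed in when it is done.

Besides the shell and the picture viewer there is one more tool, called after "Request:" by a JSON object that holds its "method" and its "body". apply_moves: Moves the arm, as the interface text tells. Its arguments: {"type":"object","properties":{"deltas":{"type":"array","items":{"type":"object","properties":{"xyz":{"type":"array","items":{"type":"number"}},"twist":{"type":"number"},"grip":{"type":"number"}}}},"squeeze":{"type":"number"}},"required":["deltas"]}

```bash
mkdir -p pics
cat > h.py <<'E'
from cell import *
import numpy as np, cv2
from scipy.spatial.transform import Rotation as Ro
def tool():
    s=state(); w,x,y,z=s['tool_rot']; T=np.eye(4); T[:3,:3]=Ro.from_quat([x,y,z,w]).as_matrix(); T[:3,3]=s['eef_pos']; return T
def shot(n):
    T=tool(); g=get_image(n); g=dict(g)
    if n=='wrist':
        C=T@np.array(g['tool_from_camera']); g['R']=C[:3,:3].T; g['t']=-C[:3,:3].T@C[:3,3]
    g['K']=np.array([[g['fx'],0,g['cx']],[0,g['fy'],g['cy']],[0,0,1]]); return g
def save(g,f): cv2.imwrite(f,g['img'][:,:,::-1])
def rays(g,px):
    p=cv2.undistortPoints(np.array(px,float).reshape(-1,1,2),g['K'],np.array(g['dist_coeffs'])).reshape(-1,2)
    d=np.c_[p,np.ones(len(p))]@np.array(g['R']); c=-np.array(g['R']).T@np.array(g['t']); return c,d
def onz(g,px,z):
    c,d=rays(g,px); return c+d*((z-c[2])/d[:,2])[:,None]
def cloud(g):
    v,u=np.mgrid[0:400,0:640]; px=np.c_[u.ravel(),v.ravel()].astype(float)
    p=cv2.undistortPoints(px.reshape(-1,1,2),g['K'],np.array(g['dist_coeffs'])).reshape(-1,2)
    D=g['depth'].ravel()[:,None]; P=np.c_[p,np.ones(len(p))]*D
    W=(P-np.array(g['t']))@np.array(g['R']); W[D[:,0]<=0]=np.nan; return W.reshape(400,640,3)
def proj(g,X):
    return cv2.projectPoints(np.array(X,float).reshape(-1,1,3),cv2.Rodrigues(np.array(g['R']))[0],np.array(g['t'],float),g['K'],np.array(g['dist_coeffs']))[0].reshape(-1,2)
E
python3 - <<'E'
from h import *
a=shot('scene');b=shot('side');c=shot('wrist')
import pickle; pickle.dump((a,b,c),open('p0.pkl','wb'))
save(a,'pics/a.png'); cv2.imwrite('pics/bc.png',np.vstack([cv2.resize(x['img'],(480,300)) for x in(b,c)])[:,:,::-1])
s=state();print(s['force'],s['tool_rot'],s['time'])
for g in(a,b): print(-np.array(g['R']).T@np.array(g['t']),np.array(g['R'])[2])
E
```

```text
[-1.35962372 -0.70069196  0.1660113 ] [-8.23380064e-05  1.84812340e-01  9.82773624e-01 -6.28832544e-04] 0.15
[ -52.93037752  -40.29200408 1060.7864844 ] [ 0.53712013 -0.01488428 -0.84337443]
[-363.15812804  513.93373399  959.6827753 ] [ 0.65396913 -0.45702168 -0.60287276]
```

View pics/a.png

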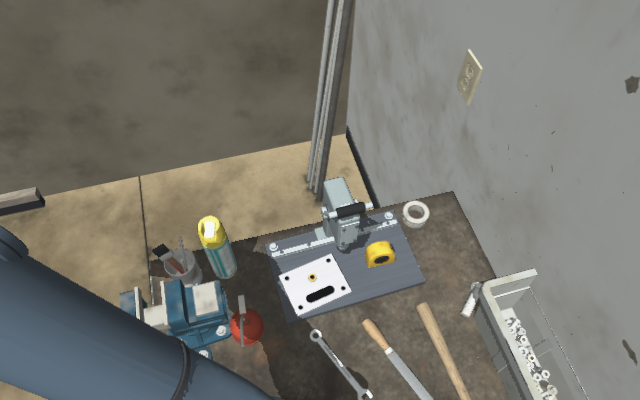

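View pics/bc.png

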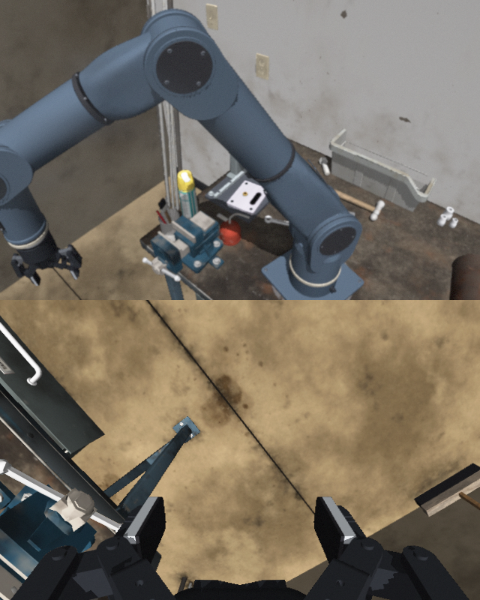

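The scene view shows the plate left of the ram (bush ~(312,277)), the tape on the bed at right (~(380,255)), the ring at (415,214) and the can at (215,245). The arm hangs left over the floor.

Run:
```python
from h import *
import pickle
a,b,c=pickle.load(open('p0.pkl','rb'))
W=cloud(a); 
cv2.imwrite('pics/crop.png',cv2.resize(a['img'][165:330,190:450],(780,495),interpolation=cv2.INTER_CUBIC)[:,:,::-1])
Z=W[:,:,2]; roi=np.zeros((400,640),bool); roi[165:330,190:450]=1
img=a['img'].astype(int); hsv=cv2.cvtColor(a['img'],cv2.COLOR_RGB2HSV)
m=(roi&(img.min(2)>185)&(hsv[:,:,1]<60)&(Z<45)).astype(np.uint8)
cs,_=cv2.findContours(m,0,2)
for q in cs:
    if cv2.contourArea(q)>300:
        hull=cv2.convexHull(q); r=cv2.minAreaRect(onz(a,q.reshape(-1,2),30)[:,:2].astype(np.float32)); print('white',cv2.contourArea(q),r,q.mean(0), cv2.boxPoints(r).tolist())
y=(roi&(hsv[:,:,0]>18)&(hsv[:,:,0]<32)&(hsv[:,:,1]>150)&(hsv[:,:,2]>100)).astype(np.uint8)
n,l,st,ce=cv2.connectedComponentsWithStats(y)
for i in range(1,n):
    if st[i,4]>8: print('y',st[i],ce[i],np.nanmedian(W[l==i],0),np.nanmax(Z[l==i]))
for nm,z0,z1 in(('bed',13,23),('plate',26,35),('tape',70,90),('head',220,250)):
    mm=(roi&(Z>z0)&(Z<z1)); P=W[mm]; print(nm,len(P)); 
    n,l,st,ce=cv2.connectedComponentsWithStats(mm.astype(np.uint8))
    for i in range(1,n):
        if st[i,4]>60:
            P=W[l==i]; r=cv2.minAreaRect(P[:,:2].astype(np.float32)); print(st[i],np.round(np.median(P,0),1),np.round(r[0],1),np.round(r[1],1),r[2])
```

```text
white 2456.5 ((382.22039794921875, -35.804847717285156), (110.36865234375, 139.41014099121094), 25.05573272705078) [[314.87096774 284.70967742]] [[302.70904541015625, 3.9701709747314453], [361.74920654296875, -122.32095336914062], [461.73175048828125, -75.57986450195312], [402.69158935546875, 50.71125793457031]]
white 400.5 ((581.6279907226562, -300.0235900878906), (62.80347442626953, 65.709716796875), 84.2431411743164) [[416.64516129 209.93548387]] [[545.7890014648438, -327.97137451171875], [611.1672973632812, -334.5625], [617.4669799804688, -272.0758056640625], [552.0886840820312, -265.48468017578125]]
y [198 224  28  23 258] [212.52325581 237.70542636] [415.19289181 175.43137623 191.3673344 ] 214.9341261231627
y [365 241  30  26 483] [378.6563147  252.73706004] [ 442.5902948  -185.84927291   72.27395927] 83.83304270754164
bed 6896
[ 265  210  160  113 6411] [ 438.2 -144.7   16.9] [ 443.9 -107.4] [217.1 350.7] 17.18811798095703
[415 305  14  25  83] [ 303.3 -283.2   20. ] [ 302.4 -283.9] [61.1 10.5] 18.10379981994629
plate 3534
[403 201  26  23 269] [ 581.8 -299.1   28.9] [ 582.9 -
[... 243 characters left out ...]
[380. -36.  29.] [382.2 -36.7] [111.9 140.6] 25.001848220825195
[419 302  17  28 104] [ 306.1 -295.9   27.2] [ 301.7 -295.6] [67.8 18.5] 16.709646224975586
tape 912
[370 241  24  17 297] [ 449.3 -194.    77.1] [ 450.7 -194.9] [36.8 54.8] 13.37234878540039
[209 251  24  17  99] [410.7 172.7  79.8] [419.5 175.8] [25.1 57.7] 33.43851852416992
[238 294  13  32 202] [297.6 121.4  78.7] [300.8 124. ] [68.  24.4] 18.387836456298828
[190 313  36  17 176] [270.5 194.6  80. ] [271.5 193.4] [15.  79.9] 23.53961753845215
head 889
[323 177  32  35 690] [504.  -85.8 233.4] [504.9 -88.5] [82.4 51.1] 16.37588882446289
[336 214  25  13 187] [ 437.8 -107.7  230.1] [ 439.  -106.9] [19.3 50. ] 5.687582492828369
```

View pics/crop.png

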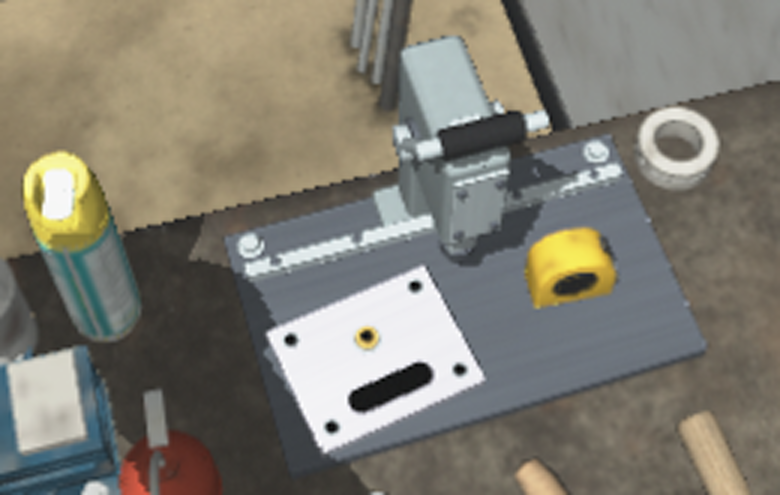

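Request:
{"method": "apply_moves", "body": {"deltas": [{"xyz":[-0.73,-0.6,-0.25],"twist":0,"grip":70},{"xyz":[-0.73,-0.6,-0.25],"twist":0,"grip":70},{"xyz":[-0.73,-0.6,-0.25],"twist":0,"grip":70},{"xyz":[-0.73,-0.6,-0.25],"twist":0,"grip":70},{"xyz":[-0.73,-0.6,-0.25],"twist":0,"grip":70}]}}

```text
time: 0.57
eef_pos: [338.2, 462.3, 300.5]
tool_rot: [-0.0, 0.185, 0.983, -0.0]
force: [1.1, 0.5, -0.4]
opening: 69.9
grasp_force: 0.0
```

Request:
{"method": "apply_moves", "body": {"deltas": [{"xyz":[-0.73,-0.6,-0.25],"twist":0,"grip":70},{"xyz":[-0.73,-0.6,-0.25],"twist":0,"grip":70},{"xyz":[-0.73,-0.6,-0.25],"twist":0,"grip":70},{"xyz":[-0.73,-0.6,-0.25],"twist":0,"grip":70},{"xyz":[-0.73,-0.6,-0.25],"twist":0,"grip":70}]}}

```text
time: 0.98
eef_pos: [430.5, 297.3, 350.8]
tool_rot: [-0.0, 0.185, 0.983, -0.0]
force: [0.8, -0.2, 0.6]
opening: 69.7
grasp_force: 0.0
```

Request:
{"method": "apply_moves", "body": {"deltas": [{"xyz":[-0.38,-0.87,0],"twist":0,"grip":70},{"xyz":[-0.38,-0.87,0],"twist":0,"grip":70},{"xyz":[-0.38,-0.87,0],"twist":0,"grip":70},{"xyz":[-0.38,-0.87,0],"twist":0,"grip":70},{"xyz":[-0.38,-0.87,0],"twist":0,"grip":70}]}}

```text
time: 1.4
eef_pos: [437.2, 107.6, 350.3]
tool_rot: [-0.0, 0.185, 0.983, 0.0]
force: [0.4, -0.5, 0.7]
opening: 69.9
grasp_force: 0.0
```

Request:
{"method": "apply_moves", "body": {"deltas": [{"xyz":[-0.38,-0.87,0],"twist":0,"grip":70},{"xyz":[-0.38,-0.87,0],"twist":0,"grip":70},{"xyz":[-0.38,-0.87,0],"twist":0,"grip":70},{"xyz":[-0.38,-0.87,0],"twist":0,"grip":70},{"xyz":[-0.38,-0.87,0],"twist":0,"grip":70}]}}

```text
time: 1.82
eef_pos: [444.7, -82.0, 350.4]
tool_rot: [0.0, 0.185, 0.983, 0.0]
force: [1.5, 0.4, 0.1]
opening: 69.9
grasp_force: 0.0
```

Request:
{"method": "apply_moves", "body": {"deltas": [{"xyz":[-0.38,-0.87,0],"twist":0,"grip":70},{"xyz":[-0.38,-0.87,0],"twist":0,"grip":70},{"xyz":[-0.38,-0.87,0],"twist":0,"grip":70},{"xyz":[0,0,0],"twist":1,"grip":70},{"xyz":[0,0,0],"twist":1,"grip":70}]}}

```text
time: 2.23
eef_pos: [449.0, -197.0, 350.1]
tool_rot: [-0.0, 0.291, 0.957, -0.0]
force: [-0.4, 1.3, 0.0]
opening: 70.0
grasp_force: 0.0
```

Request:
{"method": "apply_moves", "body": {"deltas": [{"xyz":[0,0,0.5],"twist":1,"grip":70},{"xyz":[0,0,0.5],"twist":1,"grip":70},{"xyz":[0,0,0.5],"twist":1,"grip":70},{"xyz":[0,0,0.5],"twist":1,"grip":70},{"xyz":[0,0,0],"twist":1,"grip":70}]}}

```text
time: 2.65
eef_pos: [448.2, -193.1, 267.1]
tool_rot: [-0.002, 0.527, 0.85, -0.001]
force: [-0.8, 0.2, -0.6]
opening: 69.9
grasp_force: 0.0
```

Request:
{"method": "apply_moves", "body": {"deltas": [{"xyz":[0,0,0],"twist":1,"grip":70},{"xyz":[0,0,0],"twist":0.6,"grip":70},{"xyz":[0,0,0],"twist":0,"grip":70}]}}

```text
time: 2.9
eef_pos: [449.7, -193.9, 270.0]
tool_rot: [-0.0, 0.595, 0.804, -0.0]
force: [-0.1, 0.7, -0.1]
opening: 70.0
grasp_force: 0.0
```

Run:
```python
from h import *
import pickle
c=shot('wrist'); pickle.dump(c,open('p1.pkl','wb')); save(c,'pics/w1.png')
W=cloud(c);Z=W[:,:,2]; hsv=cv2.cvtColor(c['img'],cv2.COLOR_RGB2HSV)
y=(hsv[:,:,0]>18)&(hsv[:,:,0]<32)&(hsv[:,:,1]>150)&(hsv[:,:,2]>80)
for z0,z1 in((76,90),(25,90)):
    P=W[y&(Z>z0)&(Z<z1)]
    if len(P): print(len(P),np.median(P,0),cv2.minAreaRect(P[:,:2].astype(np.float32)))
T=tool();print(T[:2,:2])
a=shot('scene');b=shot('side')
```

```text
1328 [ 452.0215963  -192.09253097   79.31331278] ((452.483642578125, -193.00140380859375), (34.00806427001953, 39.08646774291992), 10.41268253326416)
2176 [ 449.172661   -186.49552808   77.62473639] ((452.0857849121094, -192.0484619140625), (34.38920974731445, 62.02134323120117), 11.408556938171387)
[[-0.29540517  0.95537196]
 [ 0.95537206  0.29540518]]
```

View pics/w1.png

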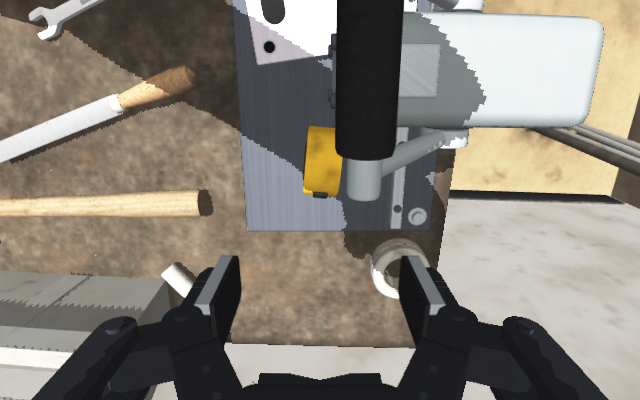

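The wrist view shows the tape at ~(322,160), partly hidden by the raised bail grip (~(365,80)); checking bail clearance.

```bash
cat >> h.py <<'E'
O=np.array([460.6,-102.2]);YAW=np.radians(17.2)
def press(P,o=None,yaw=None):
    yaw=YAW if yaw is None else yaw; c,s=np.cos(yaw),np.sin(yaw); d=np.array(P)[...,:2]-(O if o is None else o)
    return np.stack([c*d[...,0]+s*d[...,1],-s*d[...,0]+c*d[...,1],np.array(P)[...,2]],-1)
E
python3 - <<'E'
from h import *
import pickle
a=pickle.load(open('p0.pkl','rb'))[0]; c=pickle.load(open('p1.pkl','rb'))
for g in(a,c):
    Q=press(cloud(g)).reshape(-1,3); Q=Q[(abs(Q[:,0]-10)<110)&(abs(Q[:,1])<80)]
    for z0,z1 in((150,180),(180,210),(210,228),(228,240),(240,255),(255,270),(270,285)):
        q=Q[(Q[:,2]>z0)&(Q[:,2]<z1)]
        if len(q)>5: print(z0,len(q),np.round(np.percentile(q,[1,99],axis=0)[:,:2],0).tolist())
    f=Q[(Q[:,2]>29)&(Q[:,2]<36)&(Q[:,0]>35)&(Q[:,0]<65)]; print('fence x',np.percentile(f[:,0],[2,50,98]))
E
```

```text
150 222 [[-33.0, -20.0], [78.0, 41.0]]
180 309 [[-31.0, -40.0], [80.0, 41.0]]
210 227 [[-33.0, -23.0], [79.0, 41.0]]
228 768 [[-26.0, -23.0], [85.0, 24.0]]
240 11 [[-2.0, -10.0], [11.0, 36.0]]
255 114 [[-33.0, -43.0], [-13.0, 46.0]]
270 307 [[-32.0, -44.0], [-13.0, 44.0]]
fence x [39.69212585 46.83687764 62.41272084]
150 166 [[-32.0, -16.0], [-29.0, 17.0]]
180 1458 [[-29.0, -40.0], [49.0, 36.0]]
210 857 [[-31.0, -39.0], [79.0, 32.0]]
228 21399 [[-2.0, -31.0], [86.0, 24.0]]
240 1143 [[-7.0, -39.0], [12.0, 10.0]]
255 1755 [[-84.0, -79.0], [9.0, 20.0]]
270 12161 [[-84.0, -78.0], [9.0, 20.0]]
fence x [41.66865239 46.95242869 53.03947166]
```

Request:
{"method": "apply_moves", "body": {"deltas": [{"xyz":[-0.4,0,0],"twist":0.8,"grip":70},{"xyz":[0,0,0.8],"twist":0,"grip":70},{"xyz":[0,0,0.8],"twist":0,"grip":70},{"xyz":[0,0,0.8],"twist":0,"grip":70},{"xyz":[0,0,0.8],"twist":0,"grip":70}]}}

```text
time: 3.47
eef_pos: [454.6, -209.4, 141.2]
tool_rot: [0.0, 0.626, 0.779, 0.0]
force: [1.2, 0.4, -0.2]
opening: 69.9
grasp_force: 0.0
```

Request:
{"method": "apply_moves", "body": {"deltas": [{"xyz":[0,0,0.8],"twist":0,"grip":70},{"xyz":[0,0,0.8],"twist":0,"grip":70},{"xyz":[0,0,0.45],"twist":0,"grip":70},{"xyz":[0,0,0],"twist":0,"grip":70}]}}

```text
time: 3.8
eef_pos: [452.8, -208.6, 57.3]
tool_rot: [-0.003, 0.627, 0.779, -0.001]
force: [-0.2, 0.9, -0.2]
opening: 69.8
grasp_force: 0.0
```

Request:
{"method": "apply_moves", "body": {"deltas": [{"xyz":[0,0,0],"twist":0,"grip":25},{"xyz":[0,0,0],"twist":0,"grip":25},{"xyz":[0,0,0],"twist":0,"grip":25},{"xyz":[0,0,0],"twist":0,"grip":25},{"xyz":[0,0,0],"twist":0,"grip":25}], "squeeze": 30}}

```text
time: 4.22
eef_pos: [455.4, -209.7, 61.8]
tool_rot: [0.001, 0.627, 0.779, 0.001]
force: [-0.4, 0.2, 7.3]
opening: 33.7
grasp_force: 30.0
```

Request:
{"method": "apply_moves", "body": {"deltas": [{"xyz":[0,0,0],"twist":0,"grip":25},{"xyz":[0,0,0],"twist":0,"grip":25},{"xyz":[0,0,0],"twist":0,"grip":25}]}}

```text
time: 4.47
eef_pos: [455.4, -209.8, 61.9]
tool_rot: [0.001, 0.627, 0.779, 0.001]
force: [-0.5, 0.5, 8.1]
opening: 33.6
grasp_force: 30.0
```

Request:
{"method": "apply_moves", "body": {"deltas": [{"xyz":[0,0,-0.5],"twist":0,"grip":25},{"xyz":[0,0,-0.5],"twist":0,"grip":25},{"xyz":[-0.4,-0.1,0],"twist":-0.8,"grip":25},{"xyz":[-0.75,-0.1,0],"twist":0,"grip":25},{"xyz":[-0.75,-0.1,0],"twist":0,"grip":25}]}}

```text
time: 4.88
eef_pos: [464.8, -285.3, 101.7]
tool_rot: [0.001, 0.593, 0.805, 0.001]
force: [0.6, -0.2, -2.5]
opening: 33.3
grasp_force: 31.2
```

Request:
{"method": "apply_moves", "body": {"deltas": [{"xyz":[-0.75,-0.2,0],"twist":0,"grip":25},{"xyz":[-0.75,-0.25,0],"twist":0,"grip":25},{"xyz":[0,0,0.5],"twist":0,"grip":25},{"xyz":[0,0,0.4],"twist":0,"grip":25},{"xyz":[0,0,0],"twist":0,"grip":25}]}}

```text
time: 5.3
eef_pos: [463.3, -347.6, 62.5]
tool_rot: [-0.002, 0.594, 0.804, -0.0]
force: [-0.8, 1.2, -1.8]
opening: 33.4
grasp_force: 31.1
```

Run:
```python
from h import *
T=tool(); print(T[:3,3],press(T[:3,3]),state()['force'])
a=shot('scene'); W=cloud(a); hsv=cv2.cvtColor(a['img'],cv2.COLOR_RGB2HSV)
y=(hsv[:,:,0]>18)&(hsv[:,:,0]<32)&(hsv[:,:,1]>150)&(hsv[:,:,2]>80); y[:,:300]=0
print(y.sum()); P=press(W[y]); print(np.nanpercentile(P,[2,50,98],axis=0))
cv2.imwrite('pics/s2.png',cv2.resize(a['img'][165:330,270:500],(690,495))[:,:,::-1])
```

```text
[ 463.29466825 -347.56168275   62.53418176] [ -69.98126649 -235.18554151   62.53418176] [-0.80280678  1.24623078 -1.80271068]
434
[[ -88.65110507 -234.24851222   22.99810974]
 [ -74.5597632  -200.61445544   72.92225078]
 [ -54.53293356 -183.98378511   83.06076823]]
```

View pics/s2.png

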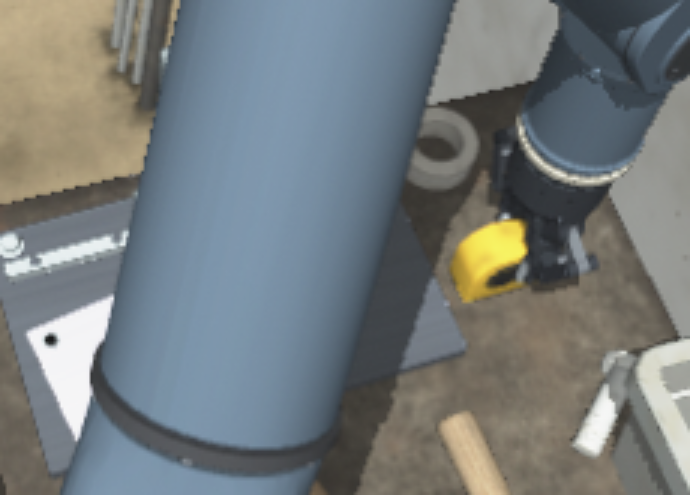

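The tape hangs upright clear of the bed's right end (~(490,262) in the crop). Shift it slightly to the front and set it down.

Request:
{"method": "apply_moves", "body": {"deltas": [{"xyz":[-0.08,-0.25,0],"twist":0,"grip":25},{"xyz":[0,0,0.2],"twist":0,"grip":25},{"xyz":[0,0,0.13],"twist":0,"grip":25},{"xyz":[0,0,0.1],"twist":0,"grip":25},{"xyz":[0,0,0],"twist":0,"grip":25}]}}

```text
time: 5.77
eef_pos: [455.8, -353.6, 46.5]
tool_rot: [-0.0, 0.594, 0.804, 0.0]
force: [-0.3, -0.1, -2.8]
opening: 33.4
grasp_force: 31.2
```

Request:
{"method": "apply_moves", "body": {"deltas": [{"xyz":[0,0,0],"twist":0,"grip":25},{"xyz":[0,0,0],"twist":0,"grip":25}]}}

```text
time: 5.93
eef_pos: [456.0, -354.1, 47.2]
tool_rot: [0.0, 0.594, 0.804, 0.0]
force: [-0.0, -0.0, -2.0]
opening: 33.6
grasp_force: 31.2
```

Request:
{"method": "apply_moves", "body": {"deltas": [{"xyz":[0,0,0.05],"twist":0,"grip":25},{"xyz":[0,0,0],"twist":0,"grip":25}]}}

```text
time: 6.1
eef_pos: [455.9, -354.1, 45.0]
tool_rot: [0.0, 0.594, 0.804, -0.0]
force: [0.4, -0.3, -2.0]
opening: 33.5
grasp_force: 31.2
```

Request:
{"method": "apply_moves", "body": {"deltas": [{"xyz":[0,0,0.04],"twist":0,"grip":25},{"xyz":[0,0,0],"twist":0,"grip":25}]}}

```text
time: 6.27
eef_pos: [456.0, -354.3, 43.9]
tool_rot: [0.0, 0.594, 0.804, 0.0]
force: [0.0, 0.4, 3.6]
opening: 33.7
grasp_force: 31.9
```

Request:
{"method": "apply_moves", "body": {"deltas": [{"xyz":[0,0,0],"twist":0,"grip":50},{"xyz":[0,0,0],"twist":0,"grip":50},{"xyz":[0,0,-0.3],"twist":0,"grip":50},{"xyz":[0,0,-0.7],"twist":0,"grip":50},{"xyz":[0,0,-0.9],"twist":0,"grip":50}]}}

```text
time: 6.68
eef_pos: [454.7, -353.4, 119.3]
tool_rot: [-0.002, 0.594, 0.804, -0.0]
force: [0.1, 0.6, -0.1]
opening: 50.0
grasp_force: 0.0
```

Run:
```python
from h import *
import pickle
s=state(); print(np.round(s['joint_positions'],3),np.round(s['eef_pos'],1))
c=shot('wrist'); print(np.round(c['tool_from_camera'],3)); save(c,'pics/w2.png'); pickle.dump(c,open('p2.pkl','wb'))
a=pickle.load(open('p0.pkl','rb'))[0]
# slot, holes, bush in scene at plate-top plane
T0=np.array([395.8,-29.9]); y0=np.radians(25)
box=onz(a,[[270,240]],30)
v,u=np.mgrid[240:330,265:365]; px=np.c_[u.ravel(),v.ravel()]; P=onz(a,px,30); Q=press(P,T0,y0)
img=a['img'][v.ravel(),u.ravel()].astype(int)
ins=(Q[:,0]>-68)&(Q[:,0]<38)&(abs(Q[:,1])<68)
d=ins&(img.max(1)<110); m=np.zeros((90,100),np.uint8); m.ravel()[d]=1
n,l,st,ce=cv2.connectedComponentsWithStats(m)
for i in range(1,n):
    q=Q[l.ravel()==i]; print(st[i,4],np.round(q.min(0)[:2],1),np.round(q.max(0)[:2],1))
```

```text
[ 0.3    0.623  0.442  1.866 -0.378  0.74   1.251] [ 454.7 -353.4  119.3]
[[ 1.00000e-03 -9.48000e-01 -3.19000e-01  8.20880e+01]
 [ 1.00000e+00  1.00000e-03  0.00000e+00  1.42000e-01]
 [ 0.00000e+00 -3.19000e-01  9.48000e-01 -1.22927e+02]
 [ 0.00000e+00  0.00000e+00  0.00000e+00  1.00000e+00]]
9 [ 22.7 -58.4] [ 29.6 -51.7]
10 [-0.3 -4.3] [6.8 3.3]
10 [22.6 50.7] [29.3 58.2]
215 [-53.5 -34.1] [-34.6  33.7]
10 [-56.6 -58.7] [-50.1 -51.1]
10 [-57.2  51. ] [-50.9  58.2]
```

Request:
{"method": "apply_moves", "body": {"deltas": [{"xyz":[0,0,-0.7],"twist":0,"grip":50},{"xyz":[0.3,-0.5,-0.8],"twist":0,"grip":50},{"xyz":[0.6,-0.7,0],"twist":0,"grip":30},{"xyz":[0.6,-0.7,0],"twist":0,"grip":10},{"xyz":[0.7,-0.5,0],"twist":-0.3,"grip":0}]}}

```text
time: 7.15
eef_pos: [336.0, -298.8, 180.6]
tool_rot: [0.001, 0.582, 0.813, -0.0]
force: [-0.1, -0.8, 1.0]
opening: 14.2
grasp_force: 0.0
```

Request:
{"method": "apply_moves", "body": {"deltas": [{"xyz":[0.9,-0.3,0],"twist":0,"grip":0},{"xyz":[0.9,-0.3,0],"twist":0,"grip":0},{"xyz":[0.9,-0.3,0],"twist":0,"grip":0},{"xyz":[0.9,-0.2,0],"twist":-0.5,"grip":0},{"xyz":[0.9,0,0],"twist":-0.5,"grip":0}]}}

```text
time: 7.57
eef_pos: [242.7, -157.1, 178.9]
tool_rot: [-0.005, 0.546, 0.837, 0.002]
force: [-0.2, 0.5, -1.2]
opening: 0.4
grasp_force: 0.0
```

Run:
```python
from h import *
s=state(); print(np.round(s['joint_positions'],3),np.round(s['eef_pos'],1),np.hypot(*s['eef_pos'][:2]),tool()[:2,:2],s['opening'],press(s['eef_pos']))
c=shot('wrist'); save(c,'pics/w3.png')
```

```text
[ 0.082  0.137  0.389  2.445 -0.104  0.583  0.97 ] [ 242.7 -157.1  178.9] 289.1028905487393 [[-0.40266395  0.91532178]
 [ 0.9152763   0.40271543]] 0.3910454662449357 [-224.35874201   12.0229876   178.94233187]
```

View pics/w3.png

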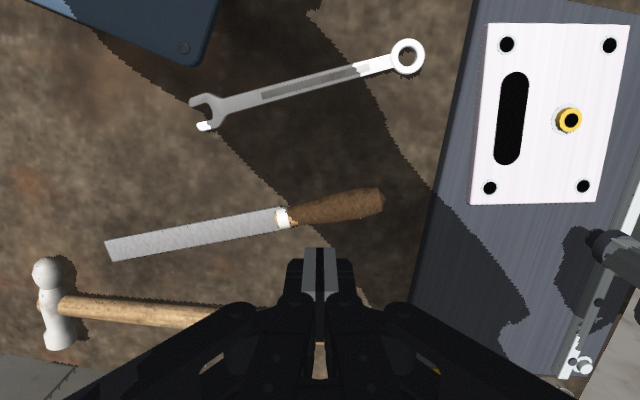

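The wrist view shows the reach inward is fine (r≈289): plate with slot (~(512,118)) and bush (~(568,120)). Next I turn the tool so both fingers face the plate's front edge.

Request:
{"method": "apply_moves", "body": {"deltas": [{"xyz":[0.44,0.85,0],"twist":0,"grip":70},{"xyz":[0.44,0.85,0],"twist":0,"grip":70},{"xyz":[0.44,0.85,0],"twist":0,"grip":70},{"xyz":[0,0,0],"twist":-1,"grip":70},{"xyz":[0,0,0],"twist":-1,"grip":70}]}}

```text
time: 8.03
eef_pos: [320.7, -73.0, 180.0]
tool_rot: [-0.003, 0.458, 0.889, 0.003]
force: [-0.7, -0.8, -0.2]
opening: 60.6
grasp_force: 0.0
```

Request:
{"method": "apply_moves", "body": {"deltas": [{"xyz":[0,0,0],"twist":-1,"grip":70},{"xyz":[0,0,0],"twist":-1,"grip":70},{"xyz":[0,0,0],"twist":-1,"grip":70},{"xyz":[0,0,0],"twist":-1,"grip":70},{"xyz":[0,0,0],"twist":-1,"grip":70}]}}

```text
time: 8.45
eef_pos: [319.2, -75.0, 180.0]
tool_rot: [-0.002, 0.215, 0.977, 0.004]
force: [-0.7, -0.0, 0.3]
opening: 70.0
grasp_force: 0.0
```

Request:
{"method": "apply_moves", "body": {"deltas": [{"xyz":[0,0,0],"twist":-1,"grip":70},{"xyz":[0,0,0],"twist":-1,"grip":70},{"xyz":[0,0,0],"twist":-1,"grip":70},{"xyz":[0,0,0],"twist":-1,"grip":70},{"xyz":[0,0,0],"twist":-1,"grip":70}]}}

```text
time: 8.87
eef_pos: [319.1, -75.0, 180.0]
tool_rot: [-0.001, -0.045, 0.999, 0.004]
force: [-0.3, 0.5, -0.3]
opening: 69.8
grasp_force: 0.0
```

Request:
{"method": "apply_moves", "body": {"deltas": [{"xyz":[0,0,0],"twist":-1,"grip":70},{"xyz":[0,0,0],"twist":-1,"grip":70},{"xyz":[0,0,0],"twist":-1,"grip":70},{"xyz":[0,0,0],"twist":-0.2,"grip":70},{"xyz":[0,0,0],"twist":0,"grip":70}]}}

```text
time: 9.28
eef_pos: [319.0, -74.9, 179.8]
tool_rot: [-0.001, -0.208, 0.978, 0.004]
force: [-0.6, 0.3, 0.8]
opening: 69.6
grasp_force: 0.0
```

Run:
```python
from h import *
import pickle
s=state(); print(np.round(s['joint_positions'],3),np.round(s['eef_pos'],1),np.hypot(*s['eef_pos'][:2]),tool()[:2,:2],press(s['eef_pos']))
c=shot('wrist'); save(c,'pics/w4.png'); pickle.dump(c,open('p4.pkl','wb'))
C=np.array(c['tool_from_camera']); W=cloud(c); T=tool(); Q=(W-T[:3,3])@T[:3,:3]
m=(abs(Q[:,:,0])<14)&(abs(Q[:,:,1])<60)&(Q[:,:,2]>-20)&(Q[:,:,2]<30)
q=Q[m]; print(len(q)); 
for sg in(1,-1):
    k=q[q[:,1]*sg>0]; 
    if len(k): print(np.round(np.percentile(k,[1,50,99],axis=0),1))
a=shot('scene'); W=cloud(a); h=cv2.cvtColor(a['img'],cv2.COLOR_RGB2HSV); r=((h[:,:,0]<8)|(h[:,:,0]>172))&(h[:,:,1]>150)&(h[:,:,2]>60)
P=W[r]; P=P[(P[:,0]>150)&(P[:,0]<450)&(abs(P[:,1])<200)]; print('red',len(P),np.nanpercentile(P,[2,98],axis=0) if len(P) else '')
a=pickle.load(open('p0.pkl','rb'))[0];W=cloud(a)
m=(W[:,:,0]>240)&(W[:,:,0]<340)&(W[:,:,1]>-40)&(W[:,:,1]<90)&(W[:,:,2]>25); print(np.nanpercentile(W[m],[2,98],axis=0))
```

```text
[ 1.310e-01  1.790e-01 -4.200e-02  2.360e+00 -1.000e-03  6.060e-01
  2.081e+00] [319.  -74.9 179.8] 327.65159032772846 [[-0.91330639 -0.40726317]
 [-0.40727249  0.91326964]] [-127.22199906   67.9512182   179.7901032 ]
4459
[[-10.7  34.5 -19.8]
 [  6.9  35.3  -7.8]
 [ 11.5  48.3  10.7]]
[[-10.8 -48.4 -19.8]
 [  6.7 -35.4  -7.9]
 [ 11.5 -34.6  10.7]]
red 14 [[253.93382969 142.3010904   46.30350428]
 [273.8768381  149.5158901   57.00395867]]
[[260.64916208 -39.5302267   25.39981915]
 [338.95453977  89.42442141  58.25365556]]
```

Request:
{"method": "apply_moves", "body": {"deltas": [{"xyz":[0,0.2,0.6],"twist":0,"grip":70},{"xyz":[0,0,0.7],"twist":0,"grip":70},{"xyz":[0,0,0.7],"twist":0,"grip":70},{"xyz":[0,0,0.7],"twist":0,"grip":70},{"xyz":[0,0,0.5],"twist":0,"grip":70}]}}

```text
time: 9.8
eef_pos: [310.9, -72.3, 93.2]
tool_rot: [-0.025, -0.211, 0.977, 0.0]
force: [-1.2, -0.3, -0.4]
opening: 69.8
grasp_force: 0.0
```

Request:
{"method": "apply_moves", "body": {"deltas": [{"xyz":[0,0,0.25],"twist":0,"grip":70},{"xyz":[0,0,0.1],"twist":0,"grip":70},{"xyz":[0,0,0.1],"twist":0,"grip":70},{"xyz":[0,0,0],"twist":0,"grip":70}]}}

```text
time: 10.13
eef_pos: [313.2, -74.0, 77.2]
tool_rot: [-0.027, -0.209, 0.977, 0.002]
force: [-1.1, -0.4, 0.4]
opening: 70.1
grasp_force: 0.0
```

Run:
```python
from h import *
s=state(); print(np.round(s['joint_positions'],3),np.round(s['eef_pos'],1),np.hypot(*s['eef_pos'][:2]))
```

```text
[ 0.635  0.51  -0.796  2.459  0.808  0.508  1.139] [313.2 -74.   77.2] 321.76542538927293
```

Request:
{"method": "apply_moves", "body": {"deltas": [{"xyz":[0,0,-0.5],"twist":0,"grip":70},{"xyz":[-0.2,-0.2,-0.3],"twist":0,"grip":70},{"xyz":[0,0,0],"twist":0,"grip":70},{"xyz":[0,0,0],"twist":0,"grip":70}]}}

```text
time: 10.47
eef_pos: [326.1, -77.6, 109.7]
tool_rot: [-0.026, -0.21, 0.977, 0.001]
force: [-0.6, 0.4, -0.0]
opening: 69.9
grasp_force: 0.0
```

```bash
cat >> h.py <<'E'
def rep():
    s=state(); T=tool(); p=T[:3,3]
    print('q',np.round(s['joint_positions'],2),'p',np.round(p,1),'r',round(float(np.hypot(*p[:2])),1),'press',np.round(press(p),1),'plate0',np.round(press(p,np.array([395.8,-29.9]),np.radians(25)),1),'tx ang',round(float(np.degrees(np.arctan2(T[1,0],T[0,0])))%360,1),'tz',np.round(T[:3,2],3),'F',np.round(s['force'],1))
E
python3 -c "
from h import *
rep()"
```

```text
q [ 0.73  0.46 -0.89  2.39  0.66  0.61  1.3 ] p [326.1 -77.6 109.7] r 335.2 press [-121.2   63.3  109.7] plate0 [-83.3 -13.8 109.7] tx ang 204.3 tz [-0.051 -0.01  -0.999] F [-0.6  0.4 -0. ]
```

Request:
{"method": "apply_moves", "body": {"deltas": [{"xyz":[-0.03,0,0.5],"twist":0,"grip":70},{"xyz":[-0.03,0,0.5],"twist":0,"grip":70},{"xyz":[-0.03,0,0.4],"twist":0,"grip":70},{"xyz":[0,0,0],"twist":0,"grip":70}]}}

```text
time: 10.8
eef_pos: [324.1, -75.8, 51.3]
tool_rot: [-0.029, -0.212, 0.977, 0.002]
force: [0.4, 0.3, 1.0]
opening: 69.8
grasp_force: 0.0
```

```bash
python3 -c "
from h import *
rep()"
```

```text
q [ 0.56  0.57 -0.71  2.46  0.93  0.46  1.04] p [324.1 -75.8  51.3] r 332.9 press [-122.6   65.6   51.3] plate0 [-84.4 -11.3  51.3] tx ang 204.5 tz [-0.057 -0.009 -0.998] F [0.4 0.3 1. ]
```

Request:
{"method": "apply_moves", "body": {"deltas": [{"xyz":[0,-0.4,-0.1],"twist":0,"grip":70},{"xyz":[0,-0.35,0],"twist":0,"grip":70},{"xyz":[0,0,0.25],"twist":0,"grip":70},{"xyz":[0,0,0.25],"twist":0,"grip":70},{"xyz":[0,0,0],"twist":0,"grip":70}]}}

```text
time: 11.22
eef_pos: [336.5, -103.9, 36.4]
tool_rot: [-0.028, -0.211, 0.977, 0.001]
force: [-0.6, 0.9, 0.4]
opening: 70.0
grasp_force: 0.0
```

```bash
python3 -c "
from h import *
rep()"
```

```text
q [ 0.61  0.61 -0.67  2.43  0.98  0.46  1.08] p [ 336.5 -103.9   36.4] r 352.1 press [-119.1   35.1   36.4] plate0 [-85.  -42.   36.4] tx ang 204.4 tz [-0.054 -0.009 -0.998] F [-0.6  0.9  0.4]
```

Request:
{"method": "apply_moves", "body": {"deltas": [{"xyz":[0,0,0.1],"twist":0,"grip":70},{"xyz":[-0.2,-0.025,0],"twist":0,"grip":70},{"xyz":[-0.2,-0.025,0],"twist":0,"grip":70},{"xyz":[-0.2,-0.025,0],"twist":0,"grip":70},{"xyz":[-0.2,-0.025,0],"twist":0,"grip":70}]}}

```text
time: 11.63
eef_pos: [368.5, -94.2, 31.4]
tool_rot: [-0.027, -0.211, 0.977, 0.001]
force: [-3.3, -1.2, 3.4]
opening: 69.8
grasp_force: 2.0
```

```bash
cat >> h.py <<'E'
def plate(g,zlo=26,zhi=34):
    W=cloud(g);Q=press(W);img=g['img'].astype(int)
    m=((img.min(2)>150)&(Q[:,:,2]>zlo)&(Q[:,:,2]<zhi)&(Q[:,:,0]<41)&(Q[:,:,0]>-130)&(Q[:,:,1]<190)&(Q[:,:,1]>-120)).astype(np.uint8)
    n,l,st,ce=cv2.connectedComponentsWithStats(m); i=1+st[1:,4].argmax()
    cs,_=cv2.findContours((l==i).astype(np.uint8),0,2); c=max(cs,key=cv2.contourArea).reshape(-1,2)
    P=press(onz(g,c,30))[:,:2]; h=cv2.convexHull(P.astype(np.float32)); r=cv2.minAreaRect(h); print('plate',np.round(r[0],1),np.round(r[1],1),round(r[2],2))
    hv=cv2.cvtColor(g['img'],cv2.COLOR_RGB2HSV); y=((hv[:,:,0]>12)&(hv[:,:,0]<32)&(hv[:,:,1]>130)&(Q[:,:,2]>26)&(Q[:,:,2]<42)&(abs(Q[:,:,1])<170)&(Q[:,:,0]<30)&(Q[:,:,0]>-130))
    v,u=np.nonzero(y)
    if len(u)>6:
        (cx,cy),rr=cv2.minEnclosingCircle(np.c_[u,v].astype(np.float32)); print('bush',len(u),np.round(press(onz(g,[[cx,cy]],36)),1), 'px',cx,cy,rr)
E
python3 -c "
from h import *
rep()
g=shot('scene');plate(g)
g2=shot('wrist')
cv2.imwrite('pics/s5.png',np.hstack([cv2.resize(g['img'][165:330,240:420],(432,396)),cv2.resize(g2['img'],(365,396))])[:,:,::-1])"
```

```text
q [ 0.58  0.65 -0.69  2.36  0.95  0.5   1.09] p [368.5 -94.2  31.4] r 380.3 press [-85.6  34.9  31.4] plate0 [-51.9 -46.7  31.4] tx ang 204.4 tz [-0.053 -0.01  -0.999] F [-3.3 -1.2  3.4]
plate [-30.   95.3] [110.  127.3] 11.38
bush 10 [[-12.5  92.1  36. ]] px 307.0 267.0 2.2361679077148438
```

View pics/s5.png

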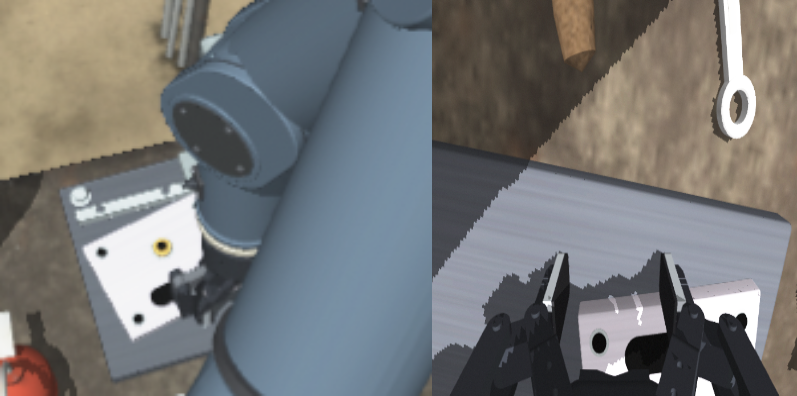

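The view shows the finger on the plate's front edge (right half), plate moved back ~28 mm with its right rear corner about at the fence and yawed CCW. I now back off, square the tool, and push with both fingers further left.

Request:
{"method": "apply_moves", "body": {"deltas": [{"xyz":[0.46,0.06,-0.04],"twist":0,"grip":70},{"xyz":[0,0,0],"twist":0.6,"grip":70},{"xyz":[0,0.1,0],"twist":0.6,"grip":70},{"xyz":[0,0.4,0],"twist":0,"grip":70},{"xyz":[0,0.4,0],"twist":0,"grip":70}]}}

```text
time: 12.15
eef_pos: [340.4, -65.0, 34.1]
tool_rot: [-0.026, -0.148, 0.989, -0.0]
force: [0.5, 0.2, 0.9]
opening: 70.1
grasp_force: 0.0
```

```bash
python3 -c "
from h import *
rep()"
```

```text
q [ 0.47  0.61 -0.63  2.44  0.99  0.42  0.84] p [340.4 -65.   34.1] r 346.5 press [-103.8   71.1   34.1] plate0 [-65.1  -8.4  34.1] tx ang 197.1 tz [-0.051 -0.008 -0.999] F [0.5 0.2 0.9]
```

Request:
{"method": "apply_moves", "body": {"deltas": [{"xyz":[-0.12,0,0],"twist":0,"grip":70},{"xyz":[-0.12,0,0],"twist":0,"grip":70},{"xyz":[-0.12,0,0],"twist":0,"grip":70},{"xyz":[-0.1,0,0],"twist":0,"grip":70},{"xyz":[0,0,0],"twist":0,"grip":70}]}}

```text
time: 12.57
eef_pos: [356.9, -60.1, 32.8]
tool_rot: [-0.027, -0.149, 0.988, -0.001]
force: [-5.1, 0.2, 0.2]
opening: 69.9
grasp_force: 1.7
```

```bash
python3 -c "
from h import *
rep()
g=shot('scene');plate(g)"
```

```text
q [ 0.47  0.62 -0.65  2.4   0.95  0.45  0.87] p [356.9 -60.1  32.8] r 361.9 press [-86.6  70.9  32.8] plate0 [-48.  -11.   32.8] tx ang 197.2 tz [-0.054 -0.009 -0.999] F [-5.1  0.2  0.2]
plate [-23.5 120. ] [109.5  75.4] 5.06
```

Request:
{"method": "apply_moves", "body": {"deltas": [{"xyz":[-0.05,0,0],"twist":0,"grip":70},{"xyz":[-0.05,0,0],"twist":0,"grip":70},{"xyz":[0,0,0],"twist":0,"grip":70}]}}

```text
time: 12.87
eef_pos: [360.1, -59.1, 32.7]
tool_rot: [-0.027, -0.149, 0.988, -0.001]
force: [-6.5, 1.6, 1.4]
opening: 69.9
grasp_force: 2.6
```

Request:
{"method": "apply_moves", "body": {"deltas": [{"xyz":[-0.03,0,0],"twist":0,"grip":70},{"xyz":[0,0,0],"twist":0,"grip":70}]}}

```text
time: 13.03
eef_pos: [360.9, -58.8, 32.6]
tool_rot: [-0.028, -0.149, 0.988, -0.001]
force: [-6.3, 1.4, 2.0]
opening: 70.3
grasp_force: 2.9
```

```bash
python3 -c "
from h import *
rep()
g=shot('scene');plate(g)"
```

```text
q [ 0.47  0.63 -0.65  2.39  0.94  0.46  0.87] p [360.9 -58.8  32.6] r 365.7 press [-82.4  71.   32.6] plate0 [-43.8 -11.4  32.6] tx ang 197.2 tz [-0.054 -0.01  -0.998] F [-6.3  1.4  2. ]
plate [-17.  120.8] [115.3  70.7] 2.46
```

Request:
{"method": "apply_moves", "body": {"deltas": [{"xyz":[-0.04,0,0],"twist":0,"grip":70},{"xyz":[0,0,0],"twist":0,"grip":70}]}}

```text
time: 13.25
eef_pos: [362.6, -58.2, 32.5]
tool_rot: [-0.027, -0.149, 0.988, -0.001]
force: [-6.3, 1.8, 2.3]
opening: 70.0
grasp_force: 2.8
```

Request:
{"method": "apply_moves", "body": {"deltas": [{"xyz":[-0.04,0,0],"twist":0,"grip":70},{"xyz":[0,0,0],"twist":0,"grip":70}]}}

```text
time: 13.42
eef_pos: [364.1, -57.8, 32.4]
tool_rot: [-0.028, -0.149, 0.988, -0.001]
force: [-6.2, 0.8, 1.9]
opening: 70.0
grasp_force: 2.8
```

```bash
python3 -c "
from h import *
rep()
g=shot('scene');plate(g)"
```

```text
q [ 0.47  0.63 -0.65  2.39  0.94  0.47  0.88] p [364.1 -57.8  32.4] r 368.7 press [-79.   71.   32.4] plate0 [-40.5 -11.9  32.4] tx ang 197.2 tz [-0.054 -0.009 -0.998] F [-6.2  0.8  1.9]
plate [-14.5 121.8] [113.8  66.8] 0.91
```

Request:
{"method": "apply_moves", "body": {"deltas": [{"xyz":[-0.03,0,0],"twist":0,"grip":70},{"xyz":[0,0,0],"twist":0,"grip":70}]}}

```text
time: 13.63
eef_pos: [364.2, -57.8, 32.4]
tool_rot: [-0.028, -0.149, 0.988, -0.001]
force: [-9.4, 1.0, 5.0]
opening: 70.0
grasp_force: 4.3
```

Request:
{"method": "apply_moves", "body": {"deltas": [{"xyz":[-0.02,0,0],"twist":0,"grip":70},{"xyz":[0,0,0],"twist":0,"grip":70}]}}

```text
time: 13.8
eef_pos: [364.3, -57.8, 32.3]
tool_rot: [-0.029, -0.149, 0.988, -0.001]
force: [-11.7, 1.0, 6.6]
opening: 69.8
grasp_force: 5.3
```

Request:
{"method": "apply_moves", "body": {"deltas": [{"xyz":[-0.02,0,0],"twist":0,"grip":70},{"xyz":[0,0,0],"twist":0,"grip":70}]}}

```text
time: 13.97
eef_pos: [364.3, -57.9, 32.2]
tool_rot: [-0.03, -0.149, 0.988, -0.001]
force: [-12.0, 0.6, 8.5]
opening: 69.7
grasp_force: 6.3
```

```bash
python3 -c "
from h import *
rep()
g=shot('scene');plate(g)"
```

```text
q [ 0.47  0.63 -0.66  2.38  0.93  0.47  0.88] p [364.3 -57.9  32.2] r 368.9 press [-78.8  70.8  32.2] plate0 [-40.3 -12.   32.2] tx ang 197.2 tz [-0.058 -0.011 -0.998] F [-12.    0.6   8.5]
plate [-14.2 122. ] [113.6  65.5] 0.01
```

Request:
{"method": "apply_moves", "body": {"deltas": [{"xyz":[0.25,0,0],"twist":0,"grip":70},{"xyz":[0,0,-0.8],"twist":0,"grip":70},{"xyz":[0,0,-0.8],"twist":0,"grip":50},{"xyz":[-0.54,0.74,0],"twist":0,"grip":30},{"xyz":[-0.54,0.74,0],"twist":0,"grip":30}]}}

```text
time: 14.43
eef_pos: [387.0, 6.3, 96.4]
tool_rot: [-0.025, -0.143, 0.989, -0.001]
force: [0.8, 0.2, -0.2]
opening: 34.4
grasp_force: 0.0
```

Request:
{"method": "apply_moves", "body": {"deltas": [{"xyz":[-0.54,0.74,0],"twist":0,"grip":30},{"xyz":[-0.54,0.74,0],"twist":0,"grip":30},{"xyz":[0,0,0],"twist":0,"grip":30}]}}

```text
time: 14.68
eef_pos: [412.8, 87.3, 94.2]
tool_rot: [-0.023, -0.152, 0.988, 0.002]
force: [0.9, 0.7, 0.3]
opening: 29.9
grasp_force: 0.0
```

```bash
python3 -c "
from h import *
rep()
g=shot('scene');plate(g);b=shot('side')
import pickle;pickle.dump((g,b),open('p6.pkl','wb'))
T=tool();W=cloud(b);print(press(np.array([[415,175,191]])))
cv2.imwrite('pics/s6.png',np.vstack([cv2.resize(g['img'][165:330,190:450],(624,300)),cv2.resize(b['img'][190:320,220:440],(624,300),interpolation=cv2.INTER_CUBIC)])[:,:,::-1])"
```

```text
q [ 0.26  0.57 -0.82  2.21  0.65  0.68  0.84] p [412.8  87.3  94.2] r 422.0 press [ 10.4 195.2  94.2] plate0 [65.  99.  94.2] tx ang 197.5 tz [-0.046 -0.002 -0.999] F [0.9 0.7 0.3]
plate [ -7.6 149.4] [28.9 90.5] 67.01
[[ 38.40957816 278.28744906 191.        ]]
```

View pics/s6.png

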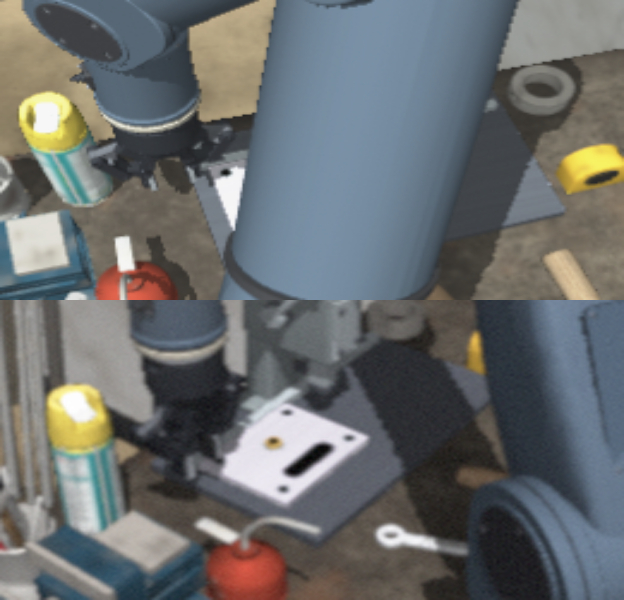

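The views show the gripper left of the plate near the can, plate square to the fence, tape standing upright at right. Side camera sees bush and plate well.

Request:
{"method": "apply_moves", "body": {"deltas": [{"xyz":[0.3,-0.05,0],"twist":0,"grip":30},{"xyz":[0.3,0,0],"twist":0,"grip":30},{"xyz":[0,0,0],"twist":0,"grip":30}]}}

```text
time: 15.03
eef_pos: [384.4, 68.0, 94.2]
tool_rot: [-0.028, -0.149, 0.988, -0.002]
force: [-0.3, -0.2, 0.1]
opening: 30.0
grasp_force: 0.0
```

```bash
python3 -c "
from h import *
rep()
import pickle
g,b=pickle.load(open('p6.pkl','rb'))
plate(b)
for X in ([0,0,50.5],[40,0,18],[40,165,18],[-125,175,18],[-125,-175,18],[-28,25,125]):
    c,s=np.cos(YAW),np.sin(YAW); w=[O[0]+c*X[0]-s*X[1],O[1]+s*X[0]+c*X[1],X[2]]; print(X,proj(b,[w]),proj(g,[w]))
print(b['fx'])
im=b['img'][190:250,290:400]; cv2.imwrite('pics/s7.png',cv2.resize(im,(770,420),interpolation=cv2.INTER_CUBIC)[:,:,::-1])
"
```

```text
q [ 0.28  0.54 -0.82  2.27  0.66  0.64  0.83] p [384.4  68.   94.2] r 390.4 press [-22.5 185.2  94.2] plate0 [31.  93.6 94.2] tx ang 197.1 tz [-0.054 -0.012 -0.998] F [-0.3 -0.2  0.1]
plate [-13.3  86.9] [109.9 144.4] 0.91
[0, 0, 50.5] [[334.52023481 231.86824554]] [[341.92466798 249.60785125]]
[40, 0, 18] [[323.92683517 234.6270761 ]] [[336.19898803 241.91710044]]
[40, 165, 18] [[288.68625412 265.55953019]] [[272.65169738 259.51047049]]
[-125, 175, 18] [[333.25028383 294.59638701]] [[286.4245357  323.12081609]]
[-125, -175, 18] [[399.61344973 225.83950141]] [[426.52817493 280.5741294 ]]
[-28, 25, 125] [[337.45019481 220.67701591]] [[336.96363652 248.12923668]]
459.91664074378645
```

View pics/s7.png

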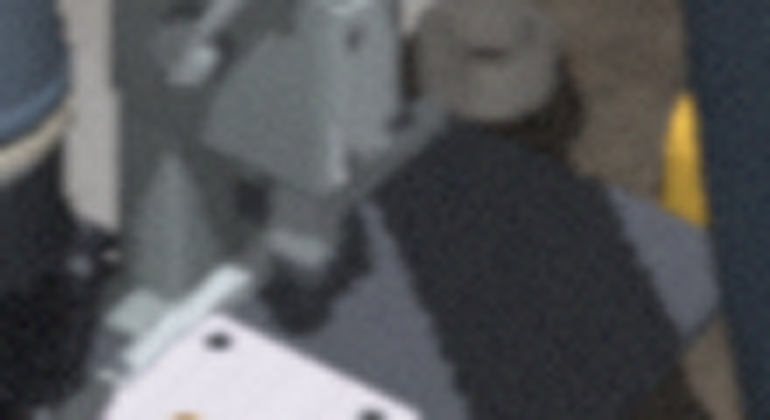

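Request:
{"method": "apply_moves", "body": {"deltas": [{"xyz":[-0.15,0.25,0],"twist":0,"grip":30},{"xyz":[-0.15,0,0.5],"twist":0,"grip":30},{"xyz":[0,0,0.5],"twist":0,"grip":30},{"xyz":[0,0,0.3],"twist":0,"grip":30},{"xyz":[0,0,0],"twist":0,"grip":30}]}}

```text
time: 15.45
eef_pos: [391.9, 82.1, 40.3]
tool_rot: [-0.028, -0.149, 0.988, -0.001]
force: [-0.4, 0.1, 0.2]
opening: 30.0
grasp_force: 0.0
```

```bash
python3 -c "
from h import *
rep()"
```

```text
q [ 0.15  0.64 -0.69  2.3   0.82  0.53  0.67] p [391.9  82.1  40.3] r 400.4 press [-11.2 196.4  40.3] plate0 [ 43.8 103.1  40.3] tx ang 197.1 tz [-0.055 -0.01  -0.998] F [-0.4  0.1  0.2]
```

Request:
{"method": "apply_moves", "body": {"deltas": [{"xyz":[-0.01,-0.2,0],"twist":0,"grip":30},{"xyz":[-0.01,-0.2,0],"twist":0,"grip":30},{"xyz":[-0.01,-0.2,0],"twist":0,"grip":30},{"xyz":[-0.01,-0.2,0],"twist":0,"grip":30},{"xyz":[-0.01,-0.2,0],"twist":0,"grip":30}]}}

```text
time: 15.87
eef_pos: [406.1, 45.7, 42.3]
tool_rot: [-0.026, -0.149, 0.988, 0.0]
force: [-8.4, 9.3, 12.9]
opening: 30.0
grasp_force: 9.3
```

```bash
python3 -c "
from h import *
rep()
plate(shot('side')); plate(shot('scene'))"
```

```text
q [ 0.25  0.65 -0.7   2.28  0.81  0.55  0.77] p [406.1  45.7  42.3] r 408.7 press [ -8.3 157.4  42.3] plate0 [41.3 64.2 42.3] tx ang 197.2 tz [-0.052 -0.007 -0.999] F [-8.4  9.3 12.9]
plate [-13.7  69.3] [108.5 145.8] 0.9
plate [-20.1 133.1] [2.4 7.8] 74.36
```

Run:
```python
from h import *
import pickle
c=shot('wrist'); b=shot('side'); pickle.dump((c,b),open('p8.pkl','wb'))
W=cloud(c); T=tool(); Q=(W-T[:3,3])@T[:3,:3]; P=press(W)
m=(abs(Q[:,:,0])<14)&(abs(Q[:,:,1])<60)&(Q[:,:,2]>-20)&(Q[:,:,2]<30)&(P[:,:,2]>20.5)
for sg in(1,-1):
    k=m&(Q[:,:,1]*sg>0); d=k&(c['img'].max(2)<120)
    for nm,kk in(('all',k),('dark',d)): print(sg,nm,kk.sum(),np.round(np.percentile(Q[kk],[1,50,99],axis=0),1).tolist(),np.round(np.percentile(P[kk],[1,99],axis=0),1).tolist())
pl=(P[:,:,2]>26)&(P[:,:,2]<34)&(c['img'].min(2)>140)&(P[:,:,0]<40)
print('plate',pl.sum(),np.round(np.percentile(P[pl],[.5,99.5],axis=0),1).tolist(), cv2.minAreaRect(P[pl][:,:2].astype(np.float32)))
Wb=press(cloud(b)); pb=(Wb[:,:,2]>25)&(Wb[:,:,2]<38)&(b['img'].min(2)>150)&(Wb[:,:,0]<38)&(abs(Wb[:,:,1])<180)&(Wb[:,:,0]>-110)
print('side plate',np.round(np.percentile(Wb[pb],[1,50,99],axis=0),1).tolist())
q=Wb[pb]; A=np.c_[q[:,:2],np.ones(len(q))]; print('plane',np.linalg.lstsq(A,q[:,2],rcond=None)[0])
h=cv2.cvtColor(b['img'],cv2.COLOR_RGB2HSV); y=(h[:,:,0]>12)&(h[:,:,0]<32)&(h[:,:,1]>110)&(Wb[:,:,2]>20)&(Wb[:,:,2]<50)&(abs(Wb[:,:,0]+5)<40)&(Wb[:,:,1]>20)&(Wb[:,:,1]<110); v,u=np.nonzero(y); print('bush',len(u), press(onz(b,[[u.mean(),v.mean()]],34)) if len(u) else '')
```

```text
1 all 2077 [[-10.5, 15.1, -19.5], [7.2, 17.3, -6.0], [11.6, 28.4, 16.7]] [[-20.0, 171.0, 25.9], [2.7, 184.4, 62.0]]
1 dark 1634 [[-10.6, 15.1, -19.5], [6.8, 16.4, -6.8], [11.5, 28.5, 17.3]] [[-19.8, 171.0, 25.3], [2.8, 184.5, 62.0]]
-1 all 5988 [[-13.3, -59.5, -19.0], [5.9, -36.2, 12.4], [13.6, -14.8, 15.4]] [[-22.7, 96.6, 26.9], [4.2, 141.2, 61.3]]
-1 dark 1601 [[-11.1, -32.1, -19.6], [6.7, -16.1, -5.6], [11.7, -14.8, 18.6]] [[-20.1, 124.0, 23.8], [3.0, 141.3, 62.0]]
plate 37515 [[-67.8, 0.6, 27.6], [38.9, 134.4, 30.8]] ((-14.133235931396484, 137.77239990234375), (108.09854888916016, 287.3076171875), 0.04212682321667671)
side plate [[-66.1, -1.7, 25.9], [-23.6, 54.5, 30.4], [33.3, 135.7, 35.2]]
plane [ 5.69893401e-03 -3.35251366e-03  3.07720280e+01]
bush 10 [[ 3.23383211 67.68887564 34.        ]]
```

Request:
{"method": "apply_moves", "body": {"deltas": [{"xyz":[0.03,0.3,0],"twist":0,"grip":30},{"xyz":[0,0.2,0],"twist":0,"grip":30},{"xyz":[0,0,0.06],"twist":0,"grip":30},{"xyz":[0,0,0],"twist":0,"grip":30}]}}

```text
time: 16.4
eef_pos: [399.0, 64.0, 39.2]
tool_rot: [-0.027, -0.15, 0.988, -0.001]
force: [-1.0, -0.3, -0.1]
opening: 30.3
grasp_force: 0.0
```

Run:
```python
from h import *
rep()
for n in('side','wrist'):
    b=shot(n); Wb=press(cloud(b)); pb=(Wb[:,:,2]>25)&(Wb[:,:,2]<38)&(b['img'].min(2)>150)&(Wb[:,:,0]<38)&(abs(Wb[:,:,1])<160)&(Wb[:,:,0]>-110)
    print(n,pb.sum(),np.round(np.percentile(Wb[pb],[1,50,99],axis=0),1).tolist()); plate(b)
```

```text
q [ 0.2   0.65 -0.69  2.29  0.83  0.53  0.71] p [399.   64.   39.2] r 404.1 press [ -9.7 177.   39.2] plate0 [42.6 83.7 39.2] tx ang 197.2 tz [-0.052 -0.01  -0.999] F [-1.  -0.3 -0.1]
side 872 [[-66.2, -2.3, 25.6], [-21.2, 58.8, 30.4], [35.0, 136.0, 35.3]]
plate [-13.2  67.2] [109.6 145. ] 0.9
wrist 31544 [[-67.4, 26.0, 27.8], [-22.6, 82.5, 29.3], [36.1, 134.0, 30.6]]
plate [-13.8  77.1] [116.3 108.9] 89.61
bush 1057 [[-22.7  65.2  36. ]] px 51.0 255.0 70.57630157470703
```

Request:
{"method": "apply_moves", "body": {"deltas": [{"xyz":[0,0,0.06],"twist":0,"grip":30},{"xyz":[0,-0.3,0],"twist":0,"grip":30},{"xyz":[0,-0.2,0],"twist":0,"grip":30},{"xyz":[0,-0.2,0],"twist":0,"grip":30},{"xyz":[0,-0.1,0],"twist":0,"grip":30}]}}

```text
time: 16.92
eef_pos: [408.6, 34.5, 36.8]
tool_rot: [-0.026, -0.15, 0.988, 0.0]
force: [-2.3, 7.6, 8.2]
opening: 30.1
grasp_force: 5.7
```

Request:
{"method": "apply_moves", "body": {"deltas": [{"xyz":[0,-0.2,0],"twist":0,"grip":30},{"xyz":[0,-0.2,0],"twist":0,"grip":30}]}}

```text
time: 17.08
eef_pos: [413.1, 20.0, 36.8]
tool_rot: [-0.026, -0.15, 0.988, 0.001]
force: [-3.3, 8.7, 11.5]
opening: 30.0
grasp_force: 6.8
```

Run:
```python
from h import *
rep()
plate(shot('side'))
```

```text
q [ 0.31  0.66 -0.7   2.27  0.83  0.55  0.83] p [413.1  20.   36.8] r 413.5 press [ -9.3 130.8  36.8] plate0 [36.7 38.  36.8] tx ang 197.3 tz [-0.052 -0.007 -0.999] F [-3.3  8.7 11.5]
plate [-15.7  36.5] [103.6 144.8] 0.86
```

Request:
{"method": "apply_moves", "body": {"deltas": [{"xyz":[0,-0.2,0],"twist":0,"grip":30},{"xyz":[0,-0.2,0],"twist":0,"grip":30},{"xyz":[0,-0.15,0],"twist":0,"grip":30},{"xyz":[0,-0.1,0],"twist":0,"grip":30},{"xyz":[0,0,0],"twist":0,"grip":30}]}}

```text
time: 17.55
eef_pos: [421.0, -5.4, 36.8]
tool_rot: [-0.026, -0.15, 0.988, 0.0]
force: [-1.3, 5.1, 12.2]
opening: 30.3
grasp_force: 6.6
```

Run:
```python
from h import *
rep()
plate(shot('side'))
```

```text
q [ 0.37  0.67 -0.7   2.25  0.83  0.56  0.89] p [421.   -5.4  36.8] r 421.0 press [ -9.2 104.2  36.8] plate0 [33.2 11.5 36.8] tx ang 197.2 tz [-0.051 -0.007 -0.999] F [-1.3  5.1 12.2]
plate [-28.2   9.3] [ 77.7 144.1] 0.84
```

Request:
{"method": "apply_moves", "body": {"deltas": [{"xyz":[0,0.4,0],"twist":0,"grip":30},{"xyz":[0,0.1,-0.9],"twist":0,"grip":30},{"xyz":[0,0,-0.9],"twist":0,"grip":0},{"xyz":[0,0,-0.9],"twist":0,"grip":0},{"xyz":[0,0,-0.8],"twist":0,"grip":0}]}}

```text
time: 18.02
eef_pos: [421.7, 14.2, 178.0]
tool_rot: [-0.027, -0.15, 0.988, -0.0]
force: [1.3, -1.2, -0.2]
opening: 0.1
grasp_force: 0.0
```

Request:
{"method": "apply_moves", "body": {"deltas": [{"xyz":[0.7,-0.4,0],"twist":0,"grip":0},{"xyz":[0.7,-0.4,0],"twist":0,"grip":0},{"xyz":[0.7,-0.4,0],"twist":0,"grip":0},{"xyz":[0,0,0],"twist":0,"grip":0},{"xyz":[0,0,0],"twist":0,"grip":0}]}}

```text
time: 18.43
eef_pos: [354.9, -58.6, 180.3]
tool_rot: [-0.027, -0.147, 0.989, -0.001]
force: [0.9, -0.1, -0.3]
opening: 0.0
grasp_force: 0.0
```

Run:
```python
from h import *
import pickle
rep(); w=shot('wrist'); b=shot('side'); pickle.dump((w,b),open('p9.pkl','wb'))
c,s=np.cos(YAW),np.sin(YAW)
for X in ([0,0,50.5],[0,0,36],[-28,-25,125],[-28,25,125],[-70,-70,30],[-70,70,30]):
    print(X,np.round(proj(w,[[O[0]+c*X[0]-s*X[1],O[1]+s*X[0]+c*X[1],X[2]]]),1))
plate(w);plate(b)
save(w,'pics/w9.png')
```

```text
q [ 0.79  0.36 -1.01  2.24  0.43  0.81  1.36] p [354.9 -58.6 180.3] r 359.7 press [-88.1  72.9 180.3] plate0 [-49.2  -8.8 180.3] tx ang 197.0 tz [-0.053 -0.011 -0.999] F [ 0.9 -0.1 -0.3]
[0, 0, 50.5] [[231.3 301.1]]
[0, 0, 36] [[235.2 291.9]]
[-28, -25, 125] [[159.3 328.2]]
[-28, 25, 125] [[240.3 328.8]]
[-70, -70, 30] [[148.2 213.9]]
[-70, 70, 30] [[314.8 213.2]]
plate [-15.    6.5] [138.8 109.5] 89.99
bush 209 [[-14.5  16.9  36. ]] px 253.5 277.0 26.613065719604492
plate [-13.6   9.8] [142.8 110. ] 89.4
```

View pics/w9.png

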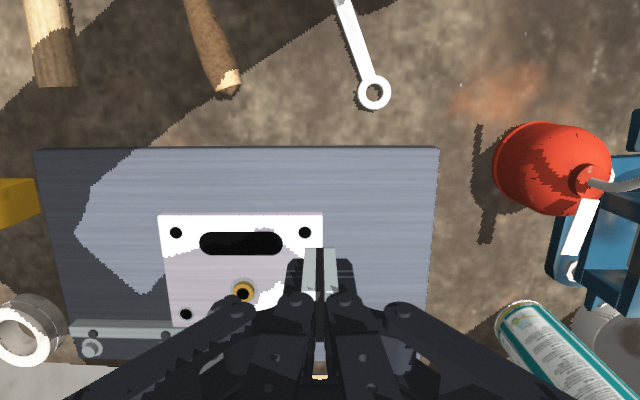

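The picture shows the plate square on the fence (rear edge ~row 320), bush at (243,292), bed front corners at (35,150) and (438,149); the tape at far left stays upright. I use the bed corners to check the frame.

Run:
```python
from h import *
import pickle
w,b=pickle.load(open('p9.pkl','rb'))
W=press(cloud(w)); img=w['img'].astype(int)
# bed end edges: along rows, depth-z step 18->0 at left/right ends
for X in (-115,-100,-80,-60,-40,-20):
    m=(abs(W[:,:,0]-X)<4)&(W[:,:,2]>13)&(W[:,:,2]<24); y=W[:,:,1][m]; print(X,m.sum(),np.round(np.percentile(y,[.3,99.7]),1))
m=(W[:,:,2]>13)&(W[:,:,2]<24)&(abs(W[:,:,1])<100); print('bed front',np.percentile(W[:,:,0][m],.3))
print('corner pix',np.round(press(onz(w,[[35,151],[439,150],[160,214],[323,213]],18)),1),np.round(press(onz(w,[[160,214],[323,213]],30)),1))
hv=cv2.cvtColor(w['img'],cv2.COLOR_RGB2HSV); y=((hv[:,:,0]>14)&(hv[:,:,0]<30)&(hv[:,:,1]>120)).astype(np.uint8); y[:275]=0;y[310:]=0;y[:,:225]=0;y[:,262:]=0
v,u=np.nonzero(y); print(len(u),u.min(),u.max(),v.min(),v.max()); print('bush',press(onz(w,[[(u.min()+u.max())/2,(v.min()+v.max())/2]],35)))
f=(W[:,:,2]>28)&(W[:,:,2]<37)&(W[:,:,0]>36)&(W[:,:,0]<58); print('fence',np.round(np.percentile(W[f],[1,50,99],axis=0),1).tolist())
# scene p0: bed ends
a=pickle.load(open('p0.pkl','rb'))[0]; W=press(cloud(a))
for X in (-100,-60,-20):
    m=(abs(W[:,:,0]-X)<4)&(W[:,:,2]>11)&(W[:,:,2]<24); y=W[:,:,1][m]; print('sc',X,np.round(np.percentile(y,[.5,99.5]),1))
```

```text
-115 4018 [-172.4  354.8]
-100 4034 [-171.7  352.3]
-80 3615 [-191.5  239.2]
-60 1994 [-191.4  303.5]
-40 1863 [-173.   300.8]
-20 1645 [-172.9  317.1]
bed front -233.4150929883216
corner pix [[-122.6 -168.4   18. ]
 [-120.7  173.6   18. ]
 [ -65.8  -65.6   18. ]
 [ -66.1   77.    18. ]] [[-69.9 -59.9  30. ]
 [-70.2  76.8  30. ]]
220 233 253 282 301
bush [[ 0.23554008  6.64565681 35.        ]]
fence [[36.2, -216.2, 28.1], [44.9, -100.4, 31.0], [57.0, 352.6, 36.6]]
sc -100 [-359.9  402.9]
sc -60 [-360.3  438.9]
sc -20 [-361.8  298.4]
```

Run:
```python
from h import *
import pickle
w,b=pickle.load(open('p9.pkl','rb'))
def ends(g,rows,lo,hi,rng):
    img=cv2.GaussianBlur(g['img'],(3,3),0).astype(float); d=img[:,:,2]-img[:,:,0]
    out=[]
    for r in rows:
        m=d[r]>-3 
        seg=[u for u in range(*rng) if m[u]]
        # longest run allowing plate: first and last bluish in range
        out.append((seg[0]-.5,seg[-1]+.5))
    L=press(onz(g,[[o[0],r] for o,r in zip(out,rows)],18)); R=press(onz(g,[[o[1],r] for o,r in zip(out,rows)],18))
    print(np.c_[rows,np.round(out,0),np.round(L[:,1],1),np.round(R[:,1],1)].tolist()); return L,R
ends(w,[165,175,185,195,205],0,0,(30,460))
# plate ends in same image: white vs bed
g=cv2.GaussianBlur(w['img'],(3,3),0).astype(float).min(2)
for r in (222,226,262,268):
    k=np.nonzero(g[r,140:340]>150)[0]; print(r,k[0]+140,k[-1]+140,np.round(press(onz(w,[[k[0]+139.5,r],[k[-1]+140.5,r]],30))[:,1],1))
a=pickle.load(open('p0.pkl','rb'))[0]
img=a['img'].astype(float); 
# scene: head top face ends (z=235) & bed right/left edge via projection columns
W=press(cloud(a))
for X in(35,45,55,65,75):
    m=(abs(W[:,:,0]-X)<5)&(W[:,:,2]>228)&(W[:,:,2]<243); print('head',X,m.sum(),np.round([W[:,:,1][m].min(),W[:,:,1][m].max()],1))
```

```text
[[165.0, 34.0, 438.0, -171.5, 174.3], [175.0, 36.0, 438.0, -171.6, 174.1], [185.0, 38.0, 436.0, -172.6, 174.0], [195.0, 40.0, 436.0, -171.8, 173.9], [205.0, 42.0, 434.0, -172.0, 173.8]]
222 156 323 [-64.6  77.2]
226 157 323 [-64.3  77.2]
262 162 335 [-64.3  87.6]
268 164 335 [-63.3  87.7]
head 35 93 [-365.2   23.4]
head 45 101 [-365.3   23.9]
head 55 103 [-367.9   23.2]
head 65 94 [-366.7   24.4]
head 75 95 [-367.4   24.5]
```

Request:
{"method": "apply_moves", "body": {"deltas": [{"xyz":[-0.72,0.4,0],"twist":0,"grip":30},{"xyz":[-0.72,0.4,0],"twist":0,"grip":30},{"xyz":[-0.72,0.4,0],"twist":0,"grip":30},{"xyz":[0,0,0.8],"twist":0,"grip":30},{"xyz":[0,0,0.8],"twist":0,"grip":30}]}}

```text
time: 18.95
eef_pos: [424.1, 17.9, 112.0]
tool_rot: [-0.024, -0.151, 0.988, 0.0]
force: [0.3, -1.6, -1.7]
opening: 30.3
grasp_force: 0.0
```

Request:
{"method": "apply_moves", "body": {"deltas": [{"xyz":[0,0,0.8],"twist":0,"grip":30},{"xyz":[0,0,0.6],"twist":0,"grip":30},{"xyz":[0,0,0],"twist":0,"grip":30}]}}

```text
time: 19.2
eef_pos: [416.4, 15.0, 52.9]
tool_rot: [-0.03, -0.151, 0.988, 0.0]
force: [-0.5, -1.3, 0.2]
opening: 30.1
grasp_force: 0.0
```

```bash
python3 -c "
from h import *
rep()"
```

```text
q [ 0.35  0.64 -0.74  2.25  0.77  0.6   0.89] p [416.4  15.   52.9] r 416.7 press [ -7.6 125.1  52.9] plate0 [37.6 32.  52.9] tx ang 197.4 tz [-0.058 -0.009 -0.998] F [-0.5 -1.3  0.2]
```

Request:
{"method": "apply_moves", "body": {"deltas": [{"xyz":[0,0,0.4],"twist":0,"grip":30},{"xyz":[0,-0.25,0],"twist":0,"grip":30},{"xyz":[0,-0.2,0],"twist":0,"grip":30},{"xyz":[0,-0.1,0],"twist":0,"grip":30},{"xyz":[0,0,0],"twist":0,"grip":30}]}}

```text
time: 19.62
eef_pos: [424.6, -8.0, 40.9]
tool_rot: [-0.026, -0.149, 0.989, -0.001]
force: [-0.5, 0.4, -1.1]
opening: 30.1
grasp_force: 0.0
```

```bash
python3 -c "
from h import *
rep()"
```

```text
q [ 0.38  0.66 -0.71  2.24  0.81  0.58  0.91] p [424.6  -8.   40.9] r 424.7 press [ -6.5 100.6  40.9] plate0 [35.4  7.6 40.9] tx ang 197.1 tz [-0.051 -0.009 -0.999] F [-0.5  0.4 -1.1]
```

Request:
{"method": "apply_moves", "body": {"deltas": [{"xyz":[0,0.25,0],"twist":0,"grip":30},{"xyz":[0,0,0.1],"twist":0,"grip":30},{"xyz":[0,-0.15,0],"twist":0,"grip":30},{"xyz":[0,-0.1,0],"twist":0,"grip":30},{"xyz":[0,0,0],"twist":0,"grip":30}]}}

```text
time: 20.03
eef_pos: [424.4, -7.1, 36.8]
tool_rot: [-0.026, -0.15, 0.988, -0.0]
force: [-0.1, 1.5, 7.5]
opening: 29.9
grasp_force: 4.1
```

```bash
python3 -c "
from h import *
rep()"
```

```text
q [ 0.38  0.67 -0.7   2.24  0.83  0.57  0.9 ] p [424.4  -7.1  36.8] r 424.4 press [ -6.5 101.6  36.8] plate0 [35.5  8.6 36.8] tx ang 197.2 tz [-0.051 -0.008 -0.999] F [-0.1  1.5  7.5]
```

Request:
{"method": "apply_moves", "body": {"deltas": [{"xyz":[0,-0.04,0],"twist":0,"grip":30},{"xyz":[0,-0.035,0],"twist":0,"grip":30},{"xyz":[0,0,0],"twist":0,"grip":30}]}}

```text
time: 20.28
eef_pos: [425.1, -9.2, 36.9]
tool_rot: [-0.026, -0.15, 0.988, 0.0]
force: [-1.8, 5.2, 8.0]
opening: 30.1
grasp_force: 4.6
```

```bash
python3 -c "
from h import *
rep(); g=shot('side'); plate(g)"
```

```text
q [ 0.38  0.67 -0.7   2.24  0.83  0.57  0.91] p [425.1  -9.2  36.9] r 425.2 press [-6.4 99.3 36.9] plate0 [35.3  6.3 36.9] tx ang 197.3 tz [-0.051 -0.007 -0.999] F [-1.8  5.2  8. ]
plate [-29.6   5.2] [ 80.8 146.7] 2.93
```

Request:
{"method": "apply_moves", "body": {"deltas": [{"xyz":[0,0.4,0],"twist":0,"grip":30},{"xyz":[0,0.1,-0.9],"twist":0,"grip":30},{"xyz":[0,0,-0.9],"twist":0,"grip":0},{"xyz":[0,0,-0.9],"twist":0,"grip":0},{"xyz":[0,0,-0.8],"twist":0,"grip":0}]}}

```text
time: 20.75
eef_pos: [425.6, 10.4, 178.3]
tool_rot: [-0.027, -0.15, 0.988, -0.001]
force: [1.4, -1.8, -0.1]
opening: -0.1
grasp_force: 0.0
```

Request:
{"method": "apply_moves", "body": {"deltas": [{"xyz":[0.7,-0.25,0],"twist":0,"grip":0},{"xyz":[0.7,-0.25,0],"twist":0,"grip":0},{"xyz":[0.7,-0.25,0],"twist":0,"grip":0},{"xyz":[0,0,0],"twist":0,"grip":0},{"xyz":[0,0,0],"twist":0,"grip":0}]}}

```text
time: 21.17
eef_pos: [353.6, -45.0, 180.7]
tool_rot: [-0.027, -0.148, 0.989, -0.002]
force: [-0.2, 0.4, 0.3]
opening: 0.3
grasp_force: 0.0
```

```bash
cat > m.py <<'E'
from h import *
rep(); w=shot('wrist'); b=shot('side'); save(w,'pics/w10.png')
import pickle; pickle.dump((w,b),open('p10.pkl','wb'))
img=cv2.GaussianBlur(w['img'],(3,3),0).astype(float); d=img[:,:,2]-img[:,:,0]; g=img.min(2)
c,s=np.cos(YAW),np.sin(YAW)
def row(x,z): return int(round(proj(w,[[O[0]+c*x,O[1]+s*x,z]])[0,1]))
for x in(-115,-105,-95,-85):
    r=row(x,18); k=np.nonzero(d[r]>-3)[0]; y=press(onz(w,[[u,r] for u in range(640)],18))[:,1]; k=[u for u in k if abs(y[u])<182]; a=[y[k[0]]-.4,y[k[-1]]+.4]; print('bed',r,np.round(a,1),'mid',round(sum(a)/2,2))
for x in(-66,-63,-60):
    r=row(x,30); y=press(onz(w,[[u,r] for u in range(640)],30))[:,1]; k=[u for u in range(640) if g[r,u]>150 and abs(y[u])<100]; a=[y[k[0]]-.4,y[k[-1]]+.4]; print('plate',r,np.round(a,1),'mid',round(sum(a)/2,2))
hv=cv2.cvtColor(w['img'],cv2.COLOR_RGB2HSV); y=((hv[:,:,0]>14)&(hv[:,:,0]<30)&(hv[:,:,1]>120)); v,u=np.nonzero(y); P=press(onz(w,np.c_[u,v],35)); k=(np.hypot(P[:,0],P[:,1]-4)<22); u,v=u[k],v[k]
print('bush',k.sum(),u.min(),u.max(),v.min(),v.max(),press(onz(w,[[(u.min()+u.max())/2,(v.min()+v.max())/2]],35)))
plate(b)
E
python3 m.py
```

```text
q [ 0.76  0.36 -1.01  2.25  0.42  0.8   1.33] p [353.6 -45.  180.7] r 356.4 press [-85.3  86.2 180.7] plate0 [-44.7   4.1 180.7] tx ang 197.0 tz [-0.053 -0.011 -0.999] F [-0.2  0.4  0.3]
bed 154 [-171.4  174.1] mid 1.36
bed 166 [-171.9  174. ] mid 1.06
bed 178 [-172.4  173.9] mid 0.73
bed 189 [-171.9  174.6] mid 1.37
plate 215 [-68.8  72.2] mid 1.68
plate 218 [-68.3  73. ] mid 2.32
plate 221 [-68.7  72.9] mid 2.1
bush 208 212 232 278 297 [[-0.49499519  1.77069986 35.        ]]
plate [-34.8   4.5] [ 69.7 145.3] 3.4
```

Run:
```python
from h import *
import pickle
w,b=pickle.load(open('p10.pkl','rb'))
img=cv2.GaussianBlur(w['img'],(3,3),0).astype(float); g=img.min(2); d=img[:,:,2]-img[:,:,0]
c,s=np.cos(YAW),np.sin(YAW)
def pix(x,y,z): return proj(w,[[O[0]+c*x-s*y,O[1]+s*x+c*y,z]])[0]
E1=[];E2=[]
for y in range(-60,66,6):
    u,v=pix(-70,y,30); u=int(round(u)); v=int(v); r=max(range(v-8,v+9),key=lambda r:g[r+1,u]-g[r-1,u]); E1.append(press(onz(w,[[u,r]],30))[0][:2])
for y in list(range(-150,160,12)):
    u,v=pix(-125,y,18); u=int(round(u)); v=int(v); r=max(range(v-7,v+8),key=lambda r:d[r+1,u]-d[r-1,u]); E2.append(press(onz(w,[[u,r]],18))[0][:2])
for E in(E1,E2):
    E=np.array(E); vx,vy,x0,y0=cv2.fitLine(E.astype(np.float32),cv2.DIST_HUBER,0,.01,.01).ravel(); print(np.degrees(np.arctan(-vx/vy)),x0,y0)
```

```text
-0.12863044 -69.27422 -9.112505
-0.16195492 -124.888275 26.310013
```

Request:
{"method": "apply_moves", "body": {"deltas": [{"xyz":[0,0,-0.95],"twist":0,"grip":0},{"xyz":[0,0,-0.95],"twist":0,"grip":0},{"xyz":[0,0,-0.95],"twist":0,"grip":0},{"xyz":[0,0,-0.95],"twist":0,"grip":0},{"xyz":[0,0,0],"twist":0,"grip":0}]}}

```text
time: 21.68
eef_pos: [366.5, -40.2, 337.9]
tool_rot: [-0.022, -0.151, 0.988, -0.002]
force: [1.3, 0.4, 0.3]
opening: -0.6
grasp_force: 0.0
```

Request:
{"method": "apply_moves", "body": {"deltas": [{"xyz":[-0.46,-0.71,0],"twist":0,"grip":0},{"xyz":[-0.46,-0.71,0],"twist":0,"grip":0},{"xyz":[-0.46,-0.71,0],"twist":0,"grip":0},{"xyz":[0,0,0],"twist":0,"grip":0},{"xyz":[0,0,0],"twist":0,"grip":0}]}}

```text
time: 22.1
eef_pos: [442.0, -107.1, 327.9]
tool_rot: [-0.027, -0.15, 0.988, 0.001]
force: [-0.4, 0.6, 0.5]
opening: 0.4
grasp_force: 0.0
```

```bash
python3 -c "
from h import *
rep()"
```

```text
q [ 0.93  0.33 -1.08  1.8   0.31  1.25  1.63] p [ 442.  -107.1  327.9] r 454.7 press [-19.3   0.8 327.9] plate0 [  9.2 -89.5 327.9] tx ang 197.2 tz [-0.053 -0.006 -0.999] F [-0.4  0.6  0.5]
```

Request:
{"method": "apply_moves", "body": {"deltas": [{"xyz":[0,0,0.4],"twist":0,"grip":0},{"xyz":[0,0,0.35],"twist":0,"grip":0},{"xyz":[0,0,0],"twist":0,"grip":0}]}}

```text
time: 22.35
eef_pos: [437.6, -106.4, 297.2]
tool_rot: [-0.028, -0.151, 0.988, -0.0]
force: [-0.4, 0.0, 0.2]
opening: 0.4
grasp_force: 0.1
```

Request:
{"method": "apply_moves", "body": {"deltas": [{"xyz":[0.12,0,0.1],"twist":0,"grip":0},{"xyz":[0.12,0,0.1],"twist":0,"grip":0},{"xyz":[0,0,0],"twist":0,"grip":0}]}}

```text
time: 22.6
eef_pos: [428.3, -110.3, 291.3]
tool_rot: [-0.027, -0.15, 0.988, -0.001]
force: [-0.2, 1.2, 1.6]
opening: -0.1
grasp_force: 0.7
```

```bash
python3 -c "
from h import *
rep()"
```

```text
q [ 0.93  0.35 -1.07  1.89  0.34  1.16  1.61] p [ 428.3 -110.3  291.3] r 442.2 press [-33.3   1.9 291.3] plate0 [ -4.5 -86.6 291.3] tx ang 197.2 tz [-0.053 -0.01  -0.999] F [-0.2  1.2  1.6]
```

Request:
{"method": "apply_moves", "body": {"deltas": [{"xyz":[0.08,0,0.15],"twist":0,"grip":0},{"xyz":[0.08,0,0.15],"twist":0,"grip":0},{"xyz":[0.09,0,0.13],"twist":0,"grip":0},{"xyz":[0.09,0,0.13],"twist":0,"grip":0},{"xyz":[0,0,0],"twist":0,"grip":0}]}}

```text
time: 23.02
eef_pos: [413.9, -115.2, 269.5]
tool_rot: [-0.027, -0.149, 0.988, -0.001]
force: [-2.6, -0.4, 4.7]
opening: -0.3
grasp_force: 2.1
```

```bash
python3 -c "
from h import *
rep()"
```

```text
q [ 0.95  0.35 -1.06  1.96  0.35  1.09  1.6 ] p [ 413.9 -115.2  269.5] r 429.6 press [-48.5   1.4 269.5] plate0 [-19.7 -85.  269.5] tx ang 197.2 tz [-0.054 -0.011 -0.998] F [-2.6 -0.4  4.7]
```

On the arc as planned (−48.2, 269). Continue down.

Request:
{"method": "apply_moves", "body": {"deltas": [{"xyz":[0.07,0,0.14],"twist":0,"grip":0},{"xyz":[0.07,0,0.145],"twist":0,"grip":0},{"xyz":[0.05,0,0.15],"twist":0,"grip":0},{"xyz":[0.05,0,0.15],"twist":0,"grip":0},{"xyz":[0,0,0],"twist":0,"grip":0}]}}

```text
time: 23.43
eef_pos: [404.3, -117.9, 246.2]
tool_rot: [-0.027, -0.149, 0.988, -0.001]
force: [-1.4, -1.3, 3.6]
opening: -0.2
grasp_force: 1.8
```

Request:
{"method": "apply_moves", "body": {"deltas": [{"xyz":[0.03,0,0.155],"twist":0,"grip":0},{"xyz":[0.03,0,0.155],"twist":0,"grip":0},{"xyz":[0.01,0,0.16],"twist":0,"grip":0},{"xyz":[0.01,0,0.16],"twist":0,"grip":0},{"xyz":[0,0,0],"twist":0,"grip":0}]}}

```text
time: 23.85
eef_pos: [399.7, -119.2, 221.2]
tool_rot: [-0.027, -0.149, 0.988, -0.001]
force: [-3.0, -1.3, 7.2]
opening: 0.3
grasp_force: 3.4
```

```bash
python3 -c "
from h import *
rep()"
```

```text
q [ 0.93  0.39 -1.03  2.06  0.41  0.98  1.54] p [ 399.7 -119.2  221.2] r 417.1 press [-63.2   1.8 221.2] plate0 [-34.2 -82.6 221.2] tx ang 197.2 tz [-0.054 -0.01  -0.998] F [-3.  -1.3  7.2]
```

Request:
{"method": "apply_moves", "body": {"deltas": [{"xyz":[0,0,0.1],"twist":0,"grip":0},{"xyz":[0,0,0.1],"twist":0,"grip":0},{"xyz":[0,0,0],"twist":0,"grip":0}]}}

```text
time: 24.1
eef_pos: [399.5, -119.2, 213.6]
tool_rot: [-0.027, -0.149, 0.988, -0.001]
force: [-4.5, -2.6, 8.0]
opening: -0.0
grasp_force: 4.0
```

Request:
{"method": "apply_moves", "body": {"deltas": [{"xyz":[0,0,0.06],"twist":0,"grip":0},{"xyz":[0,0,0.04],"twist":0,"grip":0},{"xyz":[0,0,0],"twist":0,"grip":0}]}}

```text
time: 24.35
eef_pos: [399.5, -119.2, 209.9]
tool_rot: [-0.027, -0.149, 0.988, -0.001]
force: [-4.3, -2.1, 9.6]
opening: 0.1
grasp_force: 4.9
```

Request:
{"method": "apply_moves", "body": {"deltas": [{"xyz":[0,0,0.04],"twist":0,"grip":0},{"xyz":[0,0,0],"twist":0,"grip":0}]}}

```text
time: 24.52
eef_pos: [399.4, -119.2, 208.5]
tool_rot: [-0.027, -0.149, 0.988, -0.001]
force: [-5.4, -2.7, 15.3]
opening: 0.3
grasp_force: 7.2
```

Request:
{"method": "apply_moves", "body": {"deltas": [{"xyz":[0,0,0.04],"twist":0,"grip":0},{"xyz":[0,0,0],"twist":0,"grip":0}]}}

```text
time: 24.68
eef_pos: [399.4, -119.2, 207.6]
tool_rot: [-0.027, -0.149, 0.988, -0.002]
force: [-8.3, -2.6, 23.8]
opening: 0.5
grasp_force: 12.1
```

Request:
{"method": "apply_moves", "body": {"deltas": [{"xyz":[0,0,0.04],"twist":0,"grip":0},{"xyz":[0,0,0],"twist":0,"grip":0}]}}

```text
time: 24.85
eef_pos: [399.5, -119.2, 207.2]
tool_rot: [-0.027, -0.149, 0.988, -0.002]
force: [-13.5, -2.5, 47.8]
opening: -0.4
grasp_force: 23.3
```

Request:
{"method": "apply_moves", "body": {"deltas": [{"xyz":[0,0,0.04],"twist":0,"grip":0},{"xyz":[0,0,0],"twist":0,"grip":0}]}}

```text
time: 25.02
eef_pos: [399.6, -119.2, 206.9]
tool_rot: [-0.027, -0.149, 0.988, -0.003]
force: [-21.3, -2.5, 71.0]
opening: -0.3
grasp_force: 34.9
```

Request:
{"method": "apply_moves", "body": {"deltas": [{"xyz":[0,0,-0.15],"twist":0,"grip":0},{"xyz":[0,0,-0.25],"twist":0,"grip":0},{"xyz":[-0.02,0,-0.3],"twist":0,"grip":0},{"xyz":[-0.06,0,-0.3],"twist":0,"grip":0},{"xyz":[-0.1,0,-0.3],"twist":0,"grip":0}]}}

```text
time: 25.43
eef_pos: [409.6, -116.1, 255.8]
tool_rot: [-0.026, -0.15, 0.988, -0.001]
force: [1.0, 0.1, 0.7]
opening: 0.3
grasp_force: 0.6
```

Request:
{"method": "apply_moves", "body": {"deltas": [{"xyz":[-0.14,0,-0.28],"twist":0,"grip":0},{"xyz":[-0.17,0,-0.26],"twist":0,"grip":0},{"xyz":[-0.2,0,-0.24],"twist":0,"grip":0},{"xyz":[-0.23,0,-0.22],"twist":0,"grip":0},{"xyz":[0,0,-0.2],"twist":0,"grip":0}]}}

```text
time: 25.85
eef_pos: [441.3, -106.4, 302.0]
tool_rot: [-0.026, -0.15, 0.988, -0.0]
force: [0.5, 0.0, -0.1]
opening: 0.0
grasp_force: 0.0
```

Request:
{"method": "apply_moves", "body": {"deltas": [{"xyz":[0,0,-0.6],"twist":0,"grip":0},{"xyz":[0,0.8,-0.4],"twist":0,"grip":0},{"xyz":[0.2,0.9,0],"twist":0,"grip":0},{"xyz":[0.9,0.4,0],"twist":0,"grip":0},{"xyz":[0.9,0,0],"twist":0,"grip":0}]}}

```text
time: 26.27
eef_pos: [339.8, -45.5, 345.7]
tool_rot: [-0.027, -0.154, 0.988, 0.0]
force: [-2.3, -3.6, 1.2]
opening: -0.1
grasp_force: 0.0
```

```bash
python3 -c "
from h import *
rep()"
```

```text
q [ 1.11  0.06 -1.17  1.98  0.06  1.19  1.8 ] p [339.8 -45.5 345.7] r 342.9 press [-98.6  89.9 345.7] plate0 [-57.3   9.5 345.7] tx ang 197.7 tz [-0.053 -0.008 -0.999] F [-2.3 -3.6  1.2]
```

Request:
{"method": "apply_moves", "body": {"deltas": [{"xyz":[-0.2,0,0.85],"twist":0,"grip":0},{"xyz":[-0.2,0,0.85],"twist":0,"grip":0},{"xyz":[-0.15,0,0.85],"twist":0,"grip":0},{"xyz":[0,0,0.85],"twist":0,"grip":0},{"xyz":[0,0,0.7],"twist":0,"grip":0}]}}

```text
time: 26.68
eef_pos: [352.3, -45.4, 179.5]
tool_rot: [-0.027, -0.149, 0.988, -0.0]
force: [0.1, -0.8, 0.2]
opening: -0.2
grasp_force: 0.0
```

Request:
{"method": "apply_moves", "body": {"deltas": [{"xyz":[0,0,0],"twist":0,"grip":0},{"xyz":[0,0,0],"twist":0,"grip":0}]}}

```text
time: 26.85
eef_pos: [352.3, -44.8, 181.1]
tool_rot: [-0.028, -0.15, 0.988, 0.0]
force: [1.0, 0.3, 0.1]
opening: -0.0
grasp_force: 0.0
```

```bash
python3 m.py
python3 - <<'E'
from h import *
import pickle
w0=pickle.load(open('p9.pkl','rb'))[0]; w,b=pickle.load(open('p10.pkl','rb'))
for g,cy in((w0,6.6),(w,1.2)):
    W=press(cloud(g)); r=np.hypot(W[:,:,0],W[:,:,1]-cy); ring=(r>5.5)&(r<8.5); pl=(r>14)&(r<25)&(W[:,:,0]<0)&(g['img'].min(2)>140)
    print('bush z',ring.sum(),np.round(np.percentile(W[:,:,2][ring],[20,50,80]),1),'plate z',np.median(W[:,:,2][pl]))
a=shot('scene'); W=cloud(a); Q=press(W); h=cv2.cvtColor(a['img'],cv2.COLOR_RGB2HSV)
t=(h[:,:,0]>18)&(h[:,:,0]<32)&(h[:,:,1]>150)&(h[:,:,2]>80)&(Q[:,:,1]<-150); print('tape',np.round(np.percentile(Q[t],[2,50,98],axis=0),1).tolist())
g=(Q[:,:,2]>255)&(Q[:,:,2]<285)&(abs(Q[:,:,1])<40)&(abs(Q[:,:,0])<60); print('bail',g.sum(),np.round(np.median(Q[g],0),1) if g.any() else '')
E
```

```text
q [ 0.79  0.37 -1.05  2.24  0.43  0.82  1.32] p [352.3 -44.8 181.1] r 355.2 press [-86.5  86.8 181.1] plate0 [-45.7   4.9 181.1] tx ang 197.3 tz [-0.055 -0.008 -0.998] F [1.  0.3 0.1]
bed 155 [-171.9  173.8] mid 0.92
bed 167 [-171.4  173.7] mid 1.12
bed 179 [-172.   174.5] mid 1.26
bed 190 [-172.3  174.4] mid 1.03
plate 216 [-68.5  72.6] mid 2.05
plate 219 [-68.8  72.5] mid 1.84
plate 223 [-68.5  72.5] mid 2.0
bush 138 213 230 280 295 [[-1.495805    2.85204026 35.        ]]
plate [-41.    3.7] [ 66.8 145.3] 7.57
bush z 221 [32.  34.9 35.9] plate z 29.221078711925493
bush z 236 [29.5 30.4 53.8] plate z 29.226797493017166Traceback (most recent call last):
  File "<stdin>", line 8, in <module>
    return _quantile_unchecked(
        a, q, axis, out, overwrite_input, method, keepdims, weights)
    return _ureduce(a,
                    func=_quantile_ureduce_func,
    ...<5 lines>...
                    overwrite_input=overwrite_input,
                    method=method)
    r = func(a, **kwargs)
    result = _quantile(arr,
                       quantiles=q,
    ...<2 lines>...
                       out=out,
                       weights=wgt)
    slices_having_nans = np.isnan(arr[-1, ...])
                                  ~~~^^^^^^^^^
IndexError: index -1 is out of bounds for axis 0 with size 0
```

Run:
```python
from h import *
import pickle
w0=pickle.load(open('p9.pkl','rb'))[0]; w,b=pickle.load(open('p10.pkl','rb'))
for g in(w0,w):
    W=press(cloud(g)); h=cv2.cvtColor(g['img'],cv2.COLOR_RGB2HSV); y=(h[:,:,0]>14)&(h[:,:,0]<30)&(h[:,:,1]>120)&(abs(W[:,:,0])<14)&(abs(W[:,:,1]-4)<16)
    print('bush',y.sum(),np.round(np.percentile(W[:,:,2][y],[10,25,50,75,90]),1))
    t=(h[:,:,0]>18)&(h[:,:,0]<32)&(h[:,:,1]>150)&(h[:,:,2]>80)&(W[:,:,1]<-150); print('tape',t.sum(),np.round(np.percentile(W[t],[2,50,98],axis=0),1).tolist() if t.any() else '')
Q=press(cloud(b)); k=(Q[:,:,2]>240)&(Q[:,:,2]<290)&(abs(Q[:,:,1])<50)&(abs(Q[:,:,0])<60)&(b['img'].max(2)<90); print('bail',k.sum(),np.round(np.median(Q[k],0),1) if k.any() else '')
```

```text
bush 217 [32.8 34.3 34.9 35.4 35.9]
tape 1641 [[-95.9, -209.4, 0.7], [-80.0, -190.9, 21.4], [-62.6, -189.4, 41.6]]
bush 138 [29.1 29.4 29.7 30.2 30.5]
tape 882 [[-95.2, -198.8, 0.4], [-78.2, -190.7, 12.5], [-62.6, -189.2, 27.1]]
bail 0
```

Request:
{"method": "apply_moves", "body": {"deltas": [{"xyz":[0.3,0.7,-0.4],"twist":0,"grip":0},{"xyz":[0,0.9,-0.3],"twist":0,"grip":0},{"xyz":[0,0.9,0],"twist":0,"grip":0},{"xyz":[0,0,0],"twist":0,"grip":0},{"xyz":[0,0,0],"twist":0,"grip":0}]}}

```text
time: 27.42
eef_pos: [314.1, 48.5, 211.9]
tool_rot: [-0.025, -0.151, 0.988, -0.002]
force: [-0.3, -1.3, 0.3]
opening: -0.0
grasp_force: 0.0
```

Run:
```python
from h import *
rep()
for n in('scene','side'):
    b=shot(n);Q=press(cloud(b))
    for z0,z1 in((165,200),(245,290)):
        k=(Q[:,:,2]>z0)&(Q[:,:,2]<z1)&(abs(Q[:,:,1])<32)&(Q[:,:,0]<-8)&(Q[:,:,0]>-80)&(b['img'].max(2)<90); print(n,z0,k.sum(),np.round(np.median(Q[k],0),1) if k.any() else '')
```

```text
q [ 0.66  0.25 -1.15  2.27  0.29  0.84  1.19] p [314.1  48.5 211.9] r 317.8 press [-95.4 187.3 211.9] plate0 [-41.  105.6 211.9] tx ang 197.4 tz [-0.049 -0.011 -0.999] F [-0.3 -1.3  0.3]
scene 165 0 
scene 245 0 
side 165 18 [-26.5  19.5 186.6]
side 245 108 [-25.9   2.2 274.1]
```

The bail is back at the top; handing in.

```bash
python3 -c "
from cell import *
print(job_done())"
```

```text
the job is handed in; nothing more can be done
None
```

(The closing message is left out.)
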